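# Pack, shut and pin the amplifier transit box

## Task

Pack the finished amplifiers that are on the bench into the aluminium box as one square pile, flush on the rubber pad and lying along it, then shut the lid fully with the hand. Take the mallet and knock the lid's sprung lock pin fully home with brisk blows (do not press it down slowly, and never with the hand or before the lid is shut), then stand the mallet on its head back at the head end of its cork pad, handle along the pad, and let go. Leave everything else on the bench where it stands.

Things in the scene. Friction and masses are not known exactly. Their poses are not given: they have to be found in the camera images.
- box: fixed open aluminium transit box, outside 160 (own x) x 150 (own y) x 100 high, walls and floor 5 thick; origin: centre of its underside on the bench. Its lid hinges on its +x rim; its front (-x) wall carries a dark keeper block under the lock pin, 44 wide, reaching 114 in front of the box's centre, top at 98. The lid hinge is on the side away from the amplifiers
- pad_top (a point): centre of the top face of the fixed rubber pad in the middle of the box floor, 13 mm above the bench; the pad is 60 along the box's x and 100 along the box's y, just the footprint of one amplifier; axes as the box
- lid (a joint): angle of the box's lid: 0 shut, grows as it opens to 1.9 rad; starts standing open and leaning back at about 1.7 to 1.9. A stiff hinge (0.5 N m friction) holds it at any angle. The lid is a 160 x 150 x 6 plate, smooth outside but for 1.5 mm ribs
- lid_hinge (a point): middle of the lid's hinge line, on the box's +x rim, 100 mm above the bench; the axis lies along the box's y
- lid_edge (a point): middle of the lid's free edge (across from the hinge, 160 mm from it) on its outer face, which is on top when shut (106 mm above the bench)
- lock (a joint): travel of the sprung lock pin on a tab (44 wide, with a collar 34 mm in diameter) at the middle of the lid's free edge: 0 up, 0.015 m fully home (head resting on its collar, the pin in the keeper). A stiff grommet holds it wherever it is driven; moving it takes about 8 to 11 N plus 12 N per m/s of speed
- pin_head (a point): centre of the lock pin's flat round head (30 mm diameter, 10 thick) on its outer face; 178 mm from the hinge line, so 18 mm beyond the lid's free edge; with the lid shut and the pin up it is 144 mm above the bench, pin home 129 mm
- mallet: rubber mallet: block head 50 x 50 x 60 high, standing on its striking face, with a square wooden handle 24 x 24 from the head along own -x, its axis 30 mm above the striking face, ending 135 mm from the head's centre; 0.30 to 0.40 kg, balanced about 12 mm from the head's centre towards the handle; origin: centre of the lower striking face
- mallet_grip (a point): point on the mallet's handle axis close to the head, 45 mm from the head's centre (own -x), 30 mm above the striking face; axes as the mallet
- rest: fixed flat cork pad for the mallet, 170 (own x) x 70 (own y) x 4 high; origin: centre of its underside
- rest_head (a point): point on the cork pad's upper face where the mallet's head stands, 45 mm from the pad's centre along own +x; axes as the pad
- amp1: finished headphone amplifier: flat dark metal case with bright end plates, 100 long (own x, end plates included) x 60 wide (own y) x 20 high, with a small knob and two sockets (sticking out up to 5 mm) on its -x end; 0.18 to 0.29 kg; starts flat on the bench, any of the four may be absent; origin: centre of its underside
- amp2: finished headphone amplifier: flat dark metal case with bright end plates, 100 long (own x, end plates included) x 60 wide (own y) x 20 high, with a small knob and two sockets (sticking out up to 5 mm) on its -x end; 0.18 to 0.29 kg; starts flat on the bench, any of the four may be absent; origin: centre of its underside
- amp3: finished headphone amplifier: flat dark metal case with bright end plates, 100 long (own x, end plates included) x 60 wide (own y) x 20 high, with a small knob and two sockets (sticking out up to 5 mm) on its -x end; 0.18 to 0.29 kg; starts flat on the bench, any of the four may be absent; origin: centre of its underside
- amp4: finished headphone amplifier: flat dark metal case with bright end plates, 100 long (own x, end plates included) x 60 wide (own y) x 20 high, with a small knob and two sockets (sticking out up to 5 mm) on its -x end; 0.18 to 0.29 kg; starts flat on the bench, any of the four may be absent; origin: centre of its underside
- spool: bystander: solder spool, diameter 60, height 50, upright, stands among the amplifiers; origin under its centre
- jar: bystander: white plastic jar, diameter about 52, height 55, stands among the amplifiers; origin under its centre
- phone: bystander: phone lying flat, 72 x 148 x 9, beyond the amplifiers
- tin: bystander: flat round tin, diameter 72, height 22
- mug: bystander: white mug, diameter 80, height 95, beyond the mallet, to its left
There are look-alikes about, which are no part of the job. Of the things that look like the mallet, take the one that is farthest to the robot's left at the start.

How it is judged:
On the way, in this order (a step that is already met when the one before it is completed fails the run):
1. all amplifiers present lie in one square pile on the pad in the box (horizontal distance between each of amp1, amp2, amp3, amp4 and pad_top below 0.014 m and angle between the x axis of each of amp1, amp2, amp3, amp4 and the y axis of box, either way round below 0.12 rad and angle between each of amp1, amp2, amp3, amp4's own z axis and vertical below 0.06 rad and z of amp1 in the frame of pad_top between -0.004 and 0.075 m and linear speed of each of amp1, amp2, amp3, amp4 below 0.03 m/s and horizontal distance between amp1 and amp2 below 0.01 m and angle between the x axis of amp1 and the x axis of amp2, either way round below 0.12 rad and horizontal distance between each of amp1, amp2 and amp3 below 0.01 m and angle between the x axis of each of amp1, amp2 and the x axis of amp3, either way round below 0.12 rad and horizontal distance between each of amp1, amp2, amp3 and amp4 below 0.01 m and angle between the x axis of each of amp1, amp2, amp3 and the x axis of amp4, either way round below 0.12 rad and z of amp2 in the frame of pad_top between -0.004 and 0.075 m and z of amp3 in the frame of pad_top between -0.004 and 0.075 m and z of amp4 in the frame of pad_top between -0.004 and 0.075 m), for 0.2 s.
2. the lid is shut on the pile (all of step 1 and value of joint lid below 0.05 rad), for 0.2 s.
3. the lock pin is going down briskly (over 0.04 m/s) under the mallet with the lid shut (value of joint lid below 0.05 rad and velocity of joint lock above 0.04 m/s and contact force between mallet and lock above 0.5 N).
At the end, for the whole second after the job is handed in: amplifiers flat in one pile: within 14 mm of the pad's centre, 10 mm of each other, 0.12 rad of the pad; lid under 0.05 rad; pin over 12.5 of 15 mm; mallet at rest upright on the cork pad, head within 30 mm of its point, handle within 0.35 rad, the right way round (all of step 2 and value of joint lock above 0.0125 m and horizontal distance between mallet and rest_head below 0.03 m and angle between mallet's own z axis and vertical below 0.1 rad and z of mallet in the frame of rest_head between -0.004 and 0.006 m and angle between the x axis of mallet and the x axis of rest, either way round below 0.35 rad and x of mallet_grip in the frame of rest below 0.045 m and linear speed of mallet below 0.03 m/s); the robot touches nothing.
It fails at once if a bystander (spool, jar, phone, tin, mug) is moved more than 30 mm (distance of any of spool, jar, phone, tin, mug from where it was at the start of the episode above 0.03 m).
It fails at once if the lock pin is driven before the lid is shut (value of joint lock above 0.005 m and value of joint lid above 0.12 rad).
It fails at once if the hand pushes the lock pin (contact force between the fingers and lock above 6 N).
Of amp1, amp2, amp3, amp4 only 2 to 4 are there at a start; the rules pass over those that are not, and their reading is None.
At some moment in a run one of mallet may be knocked a few centimetres aside while the robot is not near it.
Once in a run the grip may slacken for a moment while it holds something.
It also fails if it takes over 210 s, if anything falls off the work surface, if the arm or the gripper's body presses on something with over 40 N, if the wrist force passes 120 N, or if a joint passes its speed limit or range.

## Robot

A 6-joint arm with a two-finger parallel gripper is mounted at the origin on the work surface. World frame = base frame: x ahead of the robot, y to its left, z up, the work surface at z = 0. Lengths are in m, angles in rad, forces in N, time in s.
With the tool pointing down it reaches from about 0.375 to 0.975 m from the base axis. Payload 3.8 kg.
Tool frame: the origin (TCP) lies between the finger pads; the fingertips stand 14 mm ahead of it and the grasp point (between the pads) lies 5 mm behind it; z points along the fingers, y is the direction in which the jaws open and shut (so a half turn about z gives the same grasp; the last joint's range is limited). The gripper opens to 88 mm and grips with 3 to 60 N. Pads are 18 mm wide; open, the fingers measure 123 mm over their backs; the gripper's body (75 mm by 187 mm) begins 45 mm behind the grasp point.
Start: joints at [-1.147, 0.264, 1.604, -0, 1.274, -0.037], TCP at [0.3, -0.605, 0.253] pointing down, gripper open.
Joint ranges: [-2.63, 2.63], [-0.94, 2.18], [0.31, 2.57], [-1.31, 4.45], [0, 2.66], [-2.55, 2.55]. Speed limits (rad/s): [2.57, 2.57, 3.14, 3.14, 3.14, 3.14].

## Interface

Orientations are given as a unit quaternion [x, y, z, w].
In Python, from plant import bot, cams gives the robot as it stands.
- The arm moves only by the tool play_rows, never from a script. Its argument "plan" is a list of rows, each an object of numbers: "ax", "ay", "az": the turn, a rotation vector about the tool's x, y, z in rad; "x", "y", "z": the shift along the tool's x, y, z in m; "grip": the finger opening in m, from 0 to 0.0881. In form: [{"ax": .., "ay": .., "az": .., "x": .., "y": .., "z": .., "grip": ..}, ...]. A call has 1 to 10 rows; each row is the pose to reach, as a shift and turn from the pose measured when the call began, along the tool's axes at that moment; what a row does not reach only later rows make up. A row lasts 1/8 s, in which the tool goes at most 62.5 mm and 10.7 degrees, less where a joint would pass 70% of its speed; a pose out of reach is approached as far as the arm can. A call with a gripper value outside its range is refused whole. The fingers move at their own pace and stop on an object; "grip_force" is the grip in N (left out, the last holds). Time passes only in rows, so rows that repeat a pose let the fingers close. It gives the time, the measured TCP pose, the force and the opening at its end, in the units of the state.
- bot.sense(): the state, without advancing time (a new reading comes with each control period).
- cams.get_image(name): name is "scene" or "side" or "wrist"; returns the picture (480x640x3 uint8, blue, green, red); there is no depth.
- cams.get_calibration(name): a dict with "camera_matrix" (3x3 intrinsics, pixels), "view" (4x4, takes a point from world to camera coordinates). Camera axes: x right, y up, looking along -z (the intrinsics and any distortion apply to the point x, -y, -z); pixel columns grow to the right and rows downward; lengths in m; the calibration is good to about 2 mm. A picture is of the moment at which its call begins: read the wrist's pose just before it. get_calibration takes no time and is no camera call; for the wrist camera it gives the pose at the moment of the call.
- bot.job_done(): hands the job in, once; it reports no verdict.
The state is a dict: "clock": time; "joint_positions": joint angles; "qd": joint speeds; "joint_efforts": joint torques, N m; "position": TCP position; "eef_rot": TCP orientation; "contact_force": force on the tool from outside, world axes, zero at the start; "torque": the same for the moment, N m; "grip_width": opening from 0.0 (shut) to 1.0 (fully open).
Only numpy, scipy, OpenCV 4.12 (cv2) and the standard library are available. Lean on these libraries where they do the work, as an engineer would, in place of code of your own. Each camera call takes 0.05 s, during which the arm holds its last target.

## Working session

There is one attempt and no reset: what is moved stays moved. The work goes in short steps, Python scripts to look and compute and a tool call to move; the robot and the scene stay as the last step left them, time stands still between calls to the robot, and variables do not carry over. Pictures are saved under pics/ and viewed, and the job is handed in when it is done.

Besides the shell and the picture viewer there is one more tool, called after "Emit:" in YAML: its name, and indented under it one key for each argument. play_rows: Moves the arm, as the interface text tells. Its arguments: {"type":"object","properties":{"plan":{"type":"array"},"grip_force":{"type":"number"}},"required":["plan"]}

```bash
ls; mkdir -p pics
cat > h.py <<'E'
from plant import bot, cams
import numpy as np, cv2
from scipy.spatial.transform import Rotation as R
def snap(name,fn):
    im=cams.get_image(name); cv2.imwrite('pics/'+fn,im); return im
def crop(im,fn,x0,y0,x1,y1,s):
    cv2.imwrite('pics/'+fn,cv2.resize(im[y0:y1,x0:x1],None,fx=s,fy=s,interpolation=cv2.INTER_CUBIC))
def ray(c,uv):
    K=np.array(c['camera_matrix']);V=np.array(c['view'])
    d=np.linalg.inv(K)@[uv[0],uv[1],1]; d=np.array([d[0],-d[1],-d[2]])
    Rw=V[:3,:3].T; o=-Rw@V[:3,3]; return o,Rw@d
def onz(c,uv,z):
    o,d=ray(c,uv); t=(z-o[2])/d[2]; return o+t*d
def proj(c,p):
    K=np.array(c['camera_matrix']);V=np.array(c['view'])
    q=V[:3,:3]@np.array(p)+V[:3,3]; q=np.array([q[0],-q[1],-q[2]]); u=K@q; return u[:2]/u[2]
E
python3 - <<'E'
from h import *
for n in ['scene','side','wrist']:
    snap(n,n+'0.png'); c=cams.get_calibration(n); print(n,c, ray(c,(320,240)))
print(bot.sense())
E
```

```text
pics
scene {'camera_matrix': array([[458.36949983,   0.        , 319.81123862],
       [  0.        , 458.36949983, 233.27723746],
       [  0.        ,   0.        ,   1.        ]]), 'view': array([[ 0.76513569,  0.64384987, -0.00497215, -0.48737277],
       [-0.52939607,  0.63347944,  0.56430808,  0.10560619],
       [ 0.36647944, -0.42914001,  0.82554932, -1.20387146],
       [ 0.        ,  0.        ,  0.        ,  1.        ]])} (array([ 0.87000794, -0.26973387,  0.93183755]), array([-0.35839986,  0.42011411, -0.83382789]))
side {'camera_matrix': array([[440.19485259,   0.        , 319.21639673],
       [  0.        , 440.19485259, 240.34029145],
       [  0.        ,   0.        ,   1.        ]]), 'view': array([[-0.71097736, -0.70315263, -0.00935759,  0.46273532],
       [ 0.50985553, -0.52460254,  0.6817914 , -0.26950606],
       [-0.48431243,  0.47996723,  0.73148679, -0.88848626],
       [ 0.        ,  0.        ,  0.        ,  1.        ]])} (array([0.03609855, 0.61043429, 0.83799296]), array([ 0.48344094, -0.48162448, -0.73097639]))
wrist {'camera_matrix': array([[375.258
[... 483 characters left out ...]
4725]))
{'clock': 0.15, 'joint_positions': array([-1.14689823e+00,  2.64609387e-01,  1.60504558e+00,  8.89421272e-06,
        1.27371457e+00, -3.69272401e-02]), 'qd': array([-0.00092643, -0.00077542, -0.00413896,  0.0009599 , -0.00151197,
        0.00077101]), 'joint_efforts': array([ 7.24623387e-04, -5.02845311e+01, -3.57467973e+01,  7.29155238e-02,
        2.49086553e-02, -7.24915935e-05]), 'position': array([ 0.29993217, -0.60411644,  0.25166222]), 'eef_rot': array([ 9.73572147e-01,  2.28377943e-01, -1.66658546e-04, -8.72682828e-04]), 'contact_force': array([ 0.27445857, -0.39782677,  0.66604411]), 'torque': array([ 0.01189105, -0.01504507,  0.04050946]), 'grip_width': 0.9991967537970541}
```

Run:
```python
from h import *
im=cv2.imread('pics/scene0.png'); crop(im,'sc1.png',230,150,430,320,4)
crop(im,'sc2.png',80,260,270,460,3); im=cv2.imread('pics/side0.png'); crop(im,'si1.png',190,200,430,400,3.3)
c=cams.get_calibration('scene')
for n,uv,z in [('malA head top',(289,172),.06),('malB head top',(393,186),.06),('a1',(335,210),.02),('a2',(288,244),.02),('a3',(379,248),.02),('a4',(337,285),.02),('mug',(432,180),0),('greenbin',(325,85),.05),('tab',(230,425),.098)]: print(n,onz(c,uv,z))
```

```text
malA head top [0.3017674  0.27741826 0.06      ]
malB head top [0.53074326 0.40818223 0.06      ]
a1 [0.44900287 0.28241434 0.02      ]
a2 [0.42714718 0.13227817 0.02      ]
a3 [0.59928717 0.26153874 0.02      ]
a4 [0.58494791 0.12169448 0.02      ]
mug [0.57529132 0.53868056 0.        ]
greenbin [0.14448263 0.60976317 0.05      ]
tab [ 0.63810919 -0.23984284  0.098     ]
```

```bash
cat > fit.py <<'E'
from h import *
from scipy.optimize import least_squares
def fit(obs, init):
    # obs: list of (calib, uv, local xyz); pose x,y,yaw on bench
    def f(p):
        c,s=np.cos(p[2]),np.sin(p[2]); r=[]
        for cal,uv,l in obs:
            w=[p[0]+c*l[0]-s*l[1],p[1]+s*l[0]+c*l[1],l[2]]; r+=list(proj(cal,w)-np.array(uv))
        return r
    q=least_squares(f,init,loss='soft_l1'); return q.x,np.abs(q.fun).reshape(-1,2).max(1).round(1)
E
python3 - <<'E'
from fit import *
S=cams.get_calibration('scene');D=cams.get_calibration('side')
sc=lambda p:(230+p[0]/4,150+p[1]/4); bx=lambda p:(80+p[0]/3,260+p[1]/3); sd=lambda p:(190+p[0]/3.3,200+p[1]/3.3)
# box
o=[(S,bx(u),l) for u,l in [((288,411),(30,50,13)),((417,316),(30,-50,13)),((466,385),(-30,-50,13)),((338,488),(-30,50,13)),((520,377),(-80,-75,100)),((305,550),(-80,75,100))]]
o=[(a,b,np.array(l)/1e3) for a,b,l in o]
p,r=fit(o,[.55,-.2,2.5]); print('box?',p,r)
o2=[(a,b,l*np.array([1,-1,1])) for a,b,l in o]
p2,r2=fit(o2,[.55,-.2,2.5]); print('box alt',p2,r2)
amps={'a1':([(372,188),(513,242),(473,307),(332,250)],[(405,437)]),'a2':([(195,318),(330,390),(277,458),(140,382)],0),'a3':([(547,328),(692,405),(645,473),(500,395)],0),'a4':([(402,458),(521,575),(447,635),(328,517)],0)}
L=[(-.05,.03,.02),(.05,.03,.02),(.05,-.03,.02),(-.05,-.03,.02)]
for k,(v,_) in amps.items():
    print(k,fit([(S,sc(u),l) for u,l in zip(v,L)],[.5,.2,.6]))
sv={'a1':[(310,337),(433,403),(388,467),(263,395)],'a2':[(490,228),(606,292),(560,350),(444,277)],'a3':[(205,203),(306,268),(255,320),(152,248)],'a4':[(375,113),(455,190),(393,230),(318,147)]}
L2=[L[2],L[3],L[0],L[1]]
for k,v in sv.items(): 
    print(k,'side',fit([(D,sd(u),l) for u,l in zip(v,L2)],[.5,.2,.6]), 'both',fit([(S,sc(u),l) for u,l in zip(amps[k][0],L)]+[(D,sd(u),l) for u,l in zip(v,L2)],[.5,.2,.6]))
E
```

```text
box? [ 0.53374365 -0.22558067  2.96749448] [0.4 0.7 0.8 1.1 1.8 1.4]
box alt [ 0.55064541 -0.21387423  1.27000807] [ 65.3   1.3  43.9  20.3 103.9   0.6]
a1 (array([0.45268468, 0.27959792, 0.22538388]), array([1. , 0.5, 0.9, 0.9]))
a2 (array([0.4330985 , 0.12828793, 0.12976202]), array([1.1, 0.9, 1. , 0.9]))
a3 (array([0.60180965, 0.2570515 , 0.11103583]), array([0.6, 0.7, 1.1, 1.1]))
a4 (array([ 0.58500793,  0.11783068, -0.14736079]), array([0.5, 1. , 1. , 0.9]))
a1 side (array([0.44662469, 0.27984668, 0.22143571]), array([0.9, 1. , 0.6, 1.1])) both (array([0.449586  , 0.27990546, 0.22074599]), array([1.7, 1. , 0.8, 1.8, 1.6, 1.7, 1.5, 2. ]))
a2 side (array([0.42597127, 0.12978917, 0.13056024]), array([0.7, 0.5, 0.1, 0.8])) both (array([0.42905435, 0.12911088, 0.13017877]), array([2.2, 1.7, 1.2, 1.9, 1.5, 0.8, 1.1, 1.6]))
a3 side (array([0.59255883, 0.25898544, 0.12317093]), array([0.7, 1.1, 0.7, 1.1])) both (array([0.59845092, 0.25775652, 0.11808403]), array([1.5, 1.6, 0.8, 2. , 2.3, 2.3, 2.1, 1.9]))
a4 side (array([ 0.57454675,  0.12185735, -0.13536564]), array([0.7, 0.6, 0.5, 1.3])) both (array([ 0.58154044,  0.1184828 , -0.13648969]), array([1.4, 1.9, 1.1, 1.9, 2. , 2.3, 2.8, 2.1]))
```

```bash
cat >> h.py <<'E'
def tgt(pos,ang,tilt=0):
    """tool y heading ang, pointing down, tilt about tool x (after)"""
    y=np.array([np.cos(ang),np.sin(ang),0]); z=np.array([0,0,-1.]); x=np.cross(y,z)
    return np.array(pos,float), R.from_matrix(np.c_[x,y,z])*R.from_rotvec([tilt,0,0])
def rel(pos,rot,s=None):
    s=s or bot.sense(); r0=R.from_quat(s['eef_rot'])
    d=r0.inv().apply(pos-s['position']); a=(r0.inv()*rot).as_rotvec()
    print('x %.4f y %.4f z %.4f | ax %.3f ay %.3f az %.3f | dist %.3f ang %.1fdeg rows>=%d'%(*d,*a,np.linalg.norm(d),np.degrees(np.linalg.norm(a)),max(np.linalg.norm(d)/.0625,np.degrees(np.linalg.norm(a))/10.7)+1))
def st():
    s=bot.sense(); r=R.from_quat(s['eef_rot']).as_matrix()
    print('t',round(s['clock'],2),'pos',s['position'].round(4),'yang %.3f'%np.arctan2(r[1,1],r[0,1]),'tilt(z)',r[:,2].round(3),'F',s['contact_force'].round(1),'grip mm %.1f'%(s['grip_width']*88.1),'q',s['joint_positions'].round(2))
E
python3 - <<'E'
from h import *
st(); rel(*tgt((.429,.129,.22),.13-np.pi/2))
E
```

```text
t 0.15 pos [ 0.2999 -0.6041  0.2517] yang -1.110 tilt(z) [-0.001  0.002 -1.   ] F [ 0.3 -0.4  0.7] grip mm 88.0 q [-1.15  0.26  1.61  0.    1.27 -0.04]
x 0.4416 y -0.5992 z 0.0328 | ax -0.002 ay 0.000 az 0.331 | dist 0.745 ang 19.0deg rows>=12
```

Emit:
play_rows:
  plan:
    - {"ax": 0, "ay": 0, "az": 0, "x": 0, "y": 0, "z": -0.06, "grip": 0.088}
    - {"ax": 0, "ay": 0, "az": 0, "x": 0, "y": 0, "z": -0.12, "grip": 0.088}
    - {"ax": 0, "ay": 0, "az": 0, "x": 0, "y": 0, "z": -0.17, "grip": 0.088}
    - {"ax": 0, "ay": 0, "az": 0.15, "x": 0.22, "y": -0.3, "z": -0.17, "grip": 0.088}
    - {"ax": 0, "ay": 0, "az": 0.15, "x": 0.22, "y": -0.3, "z": -0.17, "grip": 0.088}
    - {"ax": 0, "ay": 0, "az": 0.15, "x": 0.22, "y": -0.3, "z": -0.17, "grip": 0.088}
    - {"ax": 0, "ay": 0, "az": 0.15, "x": 0.22, "y": -0.3, "z": -0.17, "grip": 0.088}
    - {"ax": 0, "ay": 0, "az": 0.15, "x": 0.22, "y": -0.3, "z": -0.17, "grip": 0.088}
    - {"ax": 0, "ay": 0, "az": 0.15, "x": 0.22, "y": -0.3, "z": -0.17, "grip": 0.088}

```text
clock: 1.27
position: [0.3635, -0.2358, 0.422]
eef_rot: [0.988, 0.155, -0.0, -0.001]
contact_force: [1.3, -0.1, -0.4]
grip_width: 1.0
```

Run:
```python
from h import *
st(); rel(*tgt((.429,.129,.22),.13-np.pi/2))
im=snap('wrist','w1.png')
```

```text
t 1.27 pos [ 0.3635 -0.2358  0.422 ] yang -1.260 tilt(z) [-0.     0.002 -1.   ] F [ 1.3 -0.1 -0.4] grip mm 88.1 q [-0.63 -0.26  1.83  0.    1.58  0.63]
x 0.1738 y -0.3269 z 0.2026 | ax -0.002 ay 0.000 az 0.180 | dist 0.422 ang 10.3deg rows>=7
```

Run:
```python
from fit import *
W=cams.get_calibration('wrist')
P=[onz(W,u,.013) for u in [(333,12),(397,45),(375,93),(309,57)]]
print(np.array(P).round(4), np.mean(P,0)); 
L=[(-.03,.05,.013),(-.03,-.05,.013),(.03,-.05,.013),(.03,.05,.013)]
print(fit([(W,u,l) for u,l in zip([(333,12),(397,45),(375,93),(309,57)],L)],[.53,-.22,2.97]))
# lid outer corners fit: angle
p=[.5335,-.2255,2.967]
from scipy.optimize import least_squares
im=cv2.imread('pics/w1.png'); crop(im,'w1c.png',210,0,470,200,3)
```

```text
[[ 0.5707 -0.1777  0.013 ]
 [ 0.5606 -0.2691  0.013 ]
 [ 0.4971 -0.2626  0.013 ]
 [ 0.5115 -0.1645  0.013 ]] [ 0.53497804 -0.21848352  0.013     ]
(array([ 0.51699941, -0.1657808 ,  3.9135969 ]), array([  2.9, 130.2,  87. ,  46.4]))
```

Emit:
play_rows:
  plan:
    - {"ax": 0, "ay": 0, "az": 0.1, "x": 0.1, "y": -0.2, "z": 0.0, "grip": 0.088}
    - {"ax": 0, "ay": 0, "az": 0.1, "x": 0.1, "y": -0.2, "z": 0.0, "grip": 0.088}
    - {"ax": 0, "ay": 0, "az": 0.1, "x": 0.1, "y": -0.2, "z": 0.0, "grip": 0.088}
    - {"ax": 0, "ay": 0, "az": 0.18, "x": 0.174, "y": -0.327, "z": 0.2, "grip": 0.088}
    - {"ax": 0, "ay": 0, "az": 0.18, "x": 0.174, "y": -0.327, "z": 0.2, "grip": 0.088}
    - {"ax": 0, "ay": 0, "az": 0.18, "x": 0.174, "y": -0.327, "z": 0.2, "grip": 0.088}
    - {"ax": 0, "ay": 0, "az": 0.18, "x": 0.174, "y": -0.327, "z": 0.2, "grip": 0.088}
    - {"ax": 0, "ay": 0, "az": 0.18, "x": 0.174, "y": -0.327, "z": 0.2, "grip": 0.088}
    - {"ax": 0, "ay": 0, "az": 0.18, "x": 0.174, "y": -0.327, "z": 0.2, "grip": 0.088}

```text
clock: 2.45
position: [0.4272, 0.1367, 0.2229]
eef_rot: [0.998, 0.069, -0.002, -0.003]
contact_force: [-0.2, -0.0, -0.2]
grip_width: 0.999
```

Run:
```python
from h import *
st()
im=snap('wrist','w2.png')
```

```text
t 2.45 pos [0.4272 0.1367 0.2229] yang -1.433 tilt(z) [-0.003  0.006 -1.   ] F [-0.2 -0.  -0.2] grip mm 88.0 q [ 0.25 -0.15  2.1   0.01  1.2   1.68]
```

Run:
```python
from fit import *
W=cams.get_calibration('wrist')
L=[(.05,.03,.02),(.05,-.03,.02),(-.05,-.03,.02),(-.05,.03,.02)]
p,r=fit([(W,u,l) for u,l in zip([(298,151),(364,151),(361.5,258.5),(300,258)],L)],[.43,.13,.13]);print('a2',p,r)
print('a1',fit([(W,u,l) for u,l in zip([(119,104),(187,98),(208,212),(146,219)],L)],[.45,.28,.2]))
rel(*tgt((p[0],p[1],.025),p[2]-np.pi/2))
```

```text
a2 [0.43248016 0.1275923  0.14048418] [0.9 1.6 0.5 0.8]
a1 (array([0.45334107, 0.27876075, 0.23132302]), array([0.9, 0.6, 1.1, 0.7]))
x 0.0031 y 0.0103 z 0.1995 | ax -0.006 ay -0.000 az -0.004 | dist 0.200 ang 0.4deg rows>=4
```

Emit:
play_rows:
  plan:
    - {"ax": -0.006, "ay": 0, "az": -0.004, "x": 0.0031, "y": 0.0103, "z": 0.06, "grip": 0.088}
    - {"ax": -0.006, "ay": 0, "az": -0.004, "x": 0.0031, "y": 0.0103, "z": 0.12, "grip": 0.088}
    - {"ax": -0.006, "ay": 0, "az": -0.004, "x": 0.0031, "y": 0.0103, "z": 0.16, "grip": 0.088}
    - {"ax": -0.006, "ay": 0, "az": -0.004, "x": 0.0031, "y": 0.0103, "z": 0.1995, "grip": 0.088}
    - {"ax": -0.006, "ay": 0, "az": -0.004, "x": 0.0031, "y": 0.0103, "z": 0.1995, "grip": 0.088}
    - {"ax": -0.006, "ay": 0, "az": -0.004, "x": 0.0031, "y": 0.0103, "z": 0.1995, "grip": 0.088}

```text
clock: 3.25
position: [0.4345, 0.1274, 0.027]
eef_rot: [0.998, 0.07, 0.002, -0.0]
contact_force: [0.8, -0.4, 0.3]
grip_width: 0.997
```

Run:
```python
from h import *
st()
im=snap('wrist','w3.png')
```

```text
t 3.25 pos [0.4345 0.1274 0.027 ] yang -1.431 tilt(z) [ 0.003  0.001 -1.   ] F [ 0.8 -0.4  0.3] grip mm 87.9 q [ 0.23  0.11  2.26 -0.    0.77  1.66]
```

Emit:
play_rows:
  plan:
    - {"ax": 0, "ay": 0, "az": 0, "x": 0, "y": 0, "z": 0.003, "grip": 0.05}
    - {"ax": 0, "ay": 0, "az": 0, "x": 0, "y": 0, "z": 0.003, "grip": 0.05}
    - {"ax": 0, "ay": 0, "az": 0, "x": 0, "y": 0, "z": 0.003, "grip": 0.05}
    - {"ax": 0, "ay": 0, "az": 0, "x": 0, "y": 0, "z": 0.003, "grip": 0.05}
    - {"ax": 0, "ay": 0, "az": 0, "x": 0, "y": 0, "z": -0.03, "grip": 0.05}
    - {"ax": 0, "ay": 0, "az": 0, "x": 0, "y": 0, "z": -0.06, "grip": 0.05}
  grip_force: 45

```text
clock: 4.05
position: [0.4334, 0.1273, 0.087]
eef_rot: [0.998, 0.07, 0.001, -0.0]
contact_force: [0.2, 0.1, -3.1]
grip_width: 0.672
```

Run:
```python
from h import *
st()
im=snap('wrist','w4.png')
```

```text
t 4.05 pos [0.4334 0.1273 0.087 ] yang -1.431 tilt(z) [ 0.002  0.    -1.   ] F [ 0.2  0.1 -3.1] grip mm 59.2 q [ 0.23  0.01  2.22 -0.    0.9   1.66]
```

```bash
cat >> h.py <<'E'
def toolcam():
    s=bot.sense(); T=np.eye(4); T[:3,:3]=R.from_quat(s['eef_rot']).as_matrix(); T[:3,3]=s['position']
    return np.array(cams.get_calibration('wrist')['view'])@T   # tool->cam
def wcal(pos,rot):
    T=np.eye(4); T[:3,:3]=rot.as_matrix(); T[:3,3]=pos
    c=dict(cams.get_calibration('wrist')); c['view']=np.load('tc.npy')@np.linalg.inv(T); return c
E
python3 - <<'E'
from fit import *
tc=toolcam(); np.save('tc.npy',tc); print(tc.round(4))
p,r=tgt((.3635,-.2358,.422),-1.260); W=wcal(p,r*R.from_rotvec([0.002,0,0])); S=cams.get_calibration('scene')
f3=lambda u:(210+u[0]/3,u[1]/3); bx=lambda p:(80+p[0]/3,260+p[1]/3)
L=[(-.03,-.05,.013),(-.03,.05,.013),(.03,.05,.013),(.03,-.05,.013)]
uv=[(362,32),(561,150),(494,280),(298,168)]
ow=[(W,f3(u),l) for u,l in zip(uv,L)]+[(W,f3((735,8)),(-.08,.075,.1)),(W,f3((520,405)),(.08,.075,.1)),(W,f3((178,218)),(.08,-.075,.1))]
print([ (onz(W,a[1],a[2][2])).round(4) for a in ow])
print('w',fit(ow,[.53,-.22,2.97]))
os=[(S,bx(u),np.array(l)/1e3) for u,l in [((288,411),(30,50,13)),((417,316),(30,-50,13)),((466,385),(-30,-50,13)),((338,488),(-30,50,13)),((520,377),(-80,-75,100)),((305,550),(-80,75,100)),((378,192),(80,-75,100)),((175,340),(80,75,100))]]
print('s',fit(os,[.53,-.22,2.97])); q,res=fit(os+ow,[.53,-.22,2.97]);print('both',q,res)
# lid: inner-face top corners at box coords (80-160cos? ) 
from scipy.optimize import least_squares
def lidpt(a,d,y,n): # d along lid from hinge, n outward thickness
    x=.08-d*np.cos(a)+n*np.sin(a); z=.1+d*np.sin(a)+n*np.cos(a); c,s=np.cos(q[2]),np.sin(q[2])
    return [q[0]+c*x-s*y,q[1]+s*x+c*y,z]
O=[(S,bx((297,47)),-.075,0),(S,bx((50,207)),.075,0),(W,f3((40,228)),-.075,0),(W,f3((574,510)),.075,0)]
f=lambda a:np.concatenate([proj(c,lidpt(a[0],.16,y,n))-u for c,u,y,n in O])
g=least_squares(f,[1.8]);print('lid',g.x,g.fun.round(1))
E
```

```text
[[ 1.500e-03  1.000e+00  1.000e-04  3.000e-04]
 [ 9.541e-01 -1.500e-03  2.994e-01 -3.450e-02]
 [ 2.994e-01 -4.000e-04 -9.541e-01 -1.496e-01]
 [ 0.000e+00  0.000e+00  0.000e+00  1.000e+00]]
[array([ 0.5694, -0.1833,  0.013 ]), array([ 0.5531, -0.2799,  0.013 ]), array([ 0.4946, -0.2707,  0.013 ]), array([ 0.5112, -0.1732,  0.013 ]), array([ 0.5956, -0.3108,  0.1   ]), array([ 0.4459, -0.2867,  0.1   ]), array([ 0.4695, -0.142 ,  0.1   ])]
w (array([ 0.53246953, -0.2270274 ,  2.96984798]), array([1.1, 1.2, 0.3, 0.4, 4.4, 4.4, 3. ]))
s (array([ 0.53428167, -0.22613523,  2.97580793]), array([0.8, 0.4, 0.6, 0.9, 1.9, 1.9, 1.3, 1.5]))
both [ 0.53303647 -0.22664523  2.97269061] [1.1 0.9 0.7 1.6 1.2 1.6 1.5 2.1 1.6 1.1 0.3 0.8 4.2 3.8 3.1]
lid [1.69926532] [ 1.  -0.1 -0.8  1.3  1.  -0.7 -0.2  1.7]
```

```bash
cat >> h.py <<'E'
BX=np.array([.533,-.2265]); BY=2.972
def box(x,y,z):
    c,s=np.cos(BY),np.sin(BY); return np.array([BX[0]+c*x-s*y,BX[1]+s*x+c*y,z])
TA=BY-np.pi
E
python3 - <<'E'
from h import *
rel(*tgt(box(0,0,.36),TA)); rel(*tgt(box(0,0,.19),TA));rel(*tgt(box(.03,0,.19),TA))
E
```

```text
x 0.0485 y 0.3645 z -0.2687 | ax 0.005 ay -0.008 az -1.261 | dist 0.455 ang 72.3deg rows>=8
x 0.0470 y 0.3645 z -0.0987 | ax 0.005 ay -0.008 az -1.261 | dist 0.381 ang 72.3deg rows>=7
x 0.0184 y 0.3554 z -0.0989 | ax 0.005 ay -0.008 az -1.261 | dist 0.369 ang 72.3deg rows>=7
```

Emit:
play_rows:
  plan:
    - {"ax": 0, "ay": 0, "az": 0, "x": 0, "y": 0, "z": -0.06, "grip": 0.05}
    - {"ax": 0, "ay": 0, "az": -0.1, "x": 0, "y": 0, "z": -0.12, "grip": 0.05}
    - {"ax": 0.005, "ay": -0.008, "az": -1.261, "x": 0.048, "y": 0.3645, "z": -0.269, "grip": 0.05}
    - {"ax": 0.005, "ay": -0.008, "az": -1.261, "x": 0.048, "y": 0.3645, "z": -0.269, "grip": 0.05}
    - {"ax": 0.005, "ay": -0.008, "az": -1.261, "x": 0.048, "y": 0.3645, "z": -0.269, "grip": 0.05}
    - {"ax": 0.005, "ay": -0.008, "az": -1.261, "x": 0.048, "y": 0.3645, "z": -0.269, "grip": 0.05}
    - {"ax": 0.005, "ay": -0.008, "az": -1.261, "x": 0.048, "y": 0.3645, "z": -0.269, "grip": 0.05}
    - {"ax": 0.005, "ay": -0.008, "az": -1.261, "x": 0.048, "y": 0.3645, "z": -0.269, "grip": 0.05}
    - {"ax": 0.005, "ay": -0.008, "az": -1.261, "x": 0.048, "y": 0.3645, "z": -0.269, "grip": 0.05}
    - {"ax": 0.005, "ay": -0.008, "az": -1.261, "x": 0.048, "y": 0.3645, "z": -0.269, "grip": 0.05}

```text
clock: 5.35
position: [0.5334, -0.23, 0.3599]
eef_rot: [0.766, 0.643, -0.0, 0.001]
contact_force: [-0.6, -0.3, -2.2]
grip_width: 0.674
```

Run:
```python
from h import *
st();rel(*tgt(box(0,0,.19),TA));rel(*tgt(box(.03,0,.19),TA))
im=snap('wrist','w5.png')
```

```text
t 5.35 pos [ 0.5334 -0.23    0.3599] yang -0.173 tilt(z) [ 0.    -0.001 -1.   ] F [-0.6 -0.3 -2.2] grip mm 59.4 q [-0.45  0.04  1.67 -0.    1.44 -0.28]
x 0.0036 y -0.0011 z 0.1699 | ax 0.001 ay 0.001 az -0.004 | dist 0.170 ang 0.2deg rows>=3
x 0.0035 y -0.0311 z 0.1699 | ax 0.001 ay 0.001 az -0.004 | dist 0.173 ang 0.2deg rows>=3
```

Emit:
play_rows:
  plan:
    - {"ax": 0, "ay": 0, "az": -0.004, "x": 0.0036, "y": 0.01, "z": 0.06, "grip": 0.05}
    - {"ax": 0, "ay": 0, "az": -0.004, "x": 0.0036, "y": 0.01, "z": 0.12, "grip": 0.05}
    - {"ax": 0, "ay": 0, "az": -0.004, "x": 0.0036, "y": 0.01, "z": 0.17, "grip": 0.05}
    - {"ax": 0, "ay": 0, "az": -0.004, "x": 0.0036, "y": 0.01, "z": 0.17, "grip": 0.05}
    - {"ax": 0, "ay": 0, "az": -0.004, "x": 0.0036, "y": -0.005, "z": 0.17, "grip": 0.05}
    - {"ax": 0, "ay": 0, "az": -0.004, "x": 0.0036, "y": -0.016, "z": 0.17, "grip": 0.05}

```text
clock: 6.15
position: [0.5184, -0.2219, 0.1921]
eef_rot: [0.764, 0.645, 0.001, 0.002]
contact_force: [2.7, -0.5, -3.2]
grip_width: 0.673
```

Run:
```python
from h import *
st();rel(*tgt(box(0,0,.19),TA))
im=snap('wrist','w6.png');snap('scene','s6.png')
```

```text
t 6.15 pos [ 0.5184 -0.2219  0.1921] yang -0.169 tilt(z) [ 0.004 -0.002 -1.   ] F [ 2.7 -0.5 -3.2] grip mm 59.3 q [-0.45  0.1   1.91  0.    1.13 -0.28]
x -0.0021 y 0.0152 z 0.0022 | ax 0.004 ay 0.001 az 0.001 | dist 0.015 ang 0.2deg rows>=1
```

Emit:
play_rows:
  plan:
    - {"ax": 0, "ay": 0, "az": 0, "x": -0.002, "y": -0.006, "z": 0, "grip": 0.05}
    - {"ax": 0, "ay": 0, "az": 0, "x": -0.002, "y": -0.011, "z": 0, "grip": 0.05}
    - {"ax": 0, "ay": 0, "az": 0, "x": -0.002, "y": -0.015, "z": 0, "grip": 0.05}

```text
clock: 6.62
position: [0.5021, -0.2216, 0.1921]
eef_rot: [0.764, 0.645, 0.001, 0.002]
contact_force: [2.8, -0.9, -3.1]
grip_width: 0.678
```

Run:
```python
from h import *
st();rel(*tgt(box(0,0,.19),TA))
im=snap('scene','s7.png'); crop(im,'s7c.png',80,250,280,450,3)
```

```text
t 6.62 pos [ 0.5021 -0.2216  0.1921] yang -0.169 tilt(z) [ 0.003 -0.002 -1.   ] F [ 2.8 -0.9 -3.1] grip mm 59.7 q [-0.46  0.07  1.94 -0.    1.12 -0.29]
x 0.0003 y 0.0313 z 0.0022 | ax 0.003 ay 0.001 az 0.000 | dist 0.031 ang 0.2deg rows>=1
```

```bash
cat >> h.py <<'E'
def lidpt(a,d,y,n):
    return box(.08-d*np.cos(a)+n*np.sin(a),y,.1+d*np.sin(a)+n*np.cos(a))
E
python3 - <<'E'
from h import *
S=cams.get_calibration('scene')
for a in (1.7,1.8,1.9): print(a,proj(S,lidpt(a,.16,-.075,0)),proj(S,lidpt(a,.16,.075,0)))
print((80+283/3,250+55/3),(80+34/3,250+213/3))
E
```

```text
1.7 [180.04328831 275.43984191] [ 95.93342639 330.13452873]
1.8 [175.71388554 270.05873601] [ 92.34682495 323.65673896]
1.9 [171.83863923 265.40191977] [ 89.35630209 317.90345191]
(174.33333333333331, 268.3333333333333) (91.33333333333333, 321.0)
```

Run:
```python
from h import *
rel(*tgt(box(-.0055,0,.12),TA,.12));rel(*tgt(box(-.0035,0,.063),TA,.12))
```

```text
x 0.0003 y 0.0373 z 0.0719 | ax 0.122 ay 0.001 az 0.000 | dist 0.081 ang 7.0deg rows>=2
x 0.0004 y 0.0352 z 0.1289 | ax 0.122 ay 0.001 az 0.000 | dist 0.134 ang 7.0deg rows>=3
```

Emit:
play_rows:
  plan:
    - {"ax": 0.06, "ay": 0, "az": 0, "x": 0, "y": 0.037, "z": 0.0, "grip": 0.05}
    - {"ax": 0.122, "ay": 0.001, "az": 0, "x": 0, "y": 0.037, "z": 0.04, "grip": 0.05}
    - {"ax": 0.122, "ay": 0.001, "az": 0, "x": 0, "y": 0.037, "z": 0.075, "grip": 0.05}
    - {"ax": 0.122, "ay": 0.001, "az": 0, "x": 0, "y": 0.036, "z": 0.1, "grip": 0.05}
    - {"ax": 0.122, "ay": 0.001, "az": 0, "x": 0, "y": 0.035, "z": 0.12, "grip": 0.05}
    - {"ax": 0.122, "ay": 0.001, "az": 0, "x": 0, "y": 0.035, "z": 0.12, "grip": 0.05}

```text
clock: 7.42
position: [0.5344, -0.2267, 0.0699]
eef_rot: [0.763, 0.644, -0.04, -0.048]
contact_force: [-1.1, -0.4, -2.2]
grip_width: 0.671
```

Run:
```python
from h import *
st();rel(*tgt(box(-.0035,0,.063),TA,.12))
im=snap('wrist','w8.png');im=snap('side','d8.png');crop(im,'d8c.png',340,100,500,240,4)
im=snap('scene','s8.png'); crop(im,'s8c.png',80,250,280,450,3)
```

```text
t 7.42 pos [ 0.5344 -0.2267  0.0699] yang -0.169 tilt(z) [-0.122  0.022 -0.992] F [-1.1 -0.4 -2.2] grip mm 59.1 q [-0.43  0.33  1.88 -0.04  1.05 -0.24]
x -0.0001 y 0.0029 z 0.0066 | ax -0.005 ay -0.001 az 0.000 | dist 0.007 ang 0.3deg rows>=1
```

Emit:
play_rows:
  plan:
    - {"ax": 0, "ay": 0, "az": 0, "x": 0, "y": 0.003, "z": 0.0066, "grip": 0.05}
    - {"ax": 0, "ay": 0, "az": 0, "x": 0, "y": 0.003, "z": 0.0066, "grip": 0.05}

```text
clock: 7.82
position: [0.5397, -0.2284, 0.0666]
eef_rot: [0.763, 0.644, -0.038, -0.045]
contact_force: [-0.1, -0.4, -2.8]
grip_width: 0.674
```

Run:
```python
from h import *
st()
im=snap('side','d9.png');crop(im,'d9c.png',340,100,500,240,5)
```

```text
t 7.83 pos [ 0.5397 -0.2284  0.0666] yang -0.169 tilt(z) [-0.115  0.019 -0.993] F [-0.1 -0.4 -2.8] grip mm 59.4 q [-0.43  0.34  1.88 -0.04  1.04 -0.24]
```

Run:
```python
from h import *
rel(*tgt(box(-.0035,0,.063),TA,.12));rel(*tgt(box(-.0035,0,.058),TA,.12))
```

```text
x 0.0007 y -0.0028 z 0.0040 | ax 0.002 ay 0.001 az 0.000 | dist 0.005 ang 0.1deg rows>=1
x 0.0007 y -0.0022 z 0.0089 | ax 0.002 ay 0.001 az 0.000 | dist 0.009 ang 0.1deg rows>=1
```

Emit:
play_rows:
  plan:
    - {"ax": 0.002, "ay": 0.001, "az": 0, "x": 0.0007, "y": -0.0025, "z": 0.004, "grip": 0.05}
    - {"ax": 0.002, "ay": 0.001, "az": 0, "x": 0.0007, "y": -0.0025, "z": 0.004, "grip": 0.05}
    - {"ax": 0.002, "ay": 0.001, "az": 0, "x": 0.0007, "y": -0.0025, "z": 0.006, "grip": 0.05}
    - {"ax": 0.002, "ay": 0.001, "az": 0, "x": 0.0007, "y": -0.0025, "z": 0.006, "grip": 0.05}

```text
clock: 8.38
position: [0.5363, -0.227, 0.0607]
eef_rot: [0.763, 0.644, -0.038, -0.046]
contact_force: [-0.3, 0.0, -1.7]
grip_width: 0.673
```

Run:
```python
from h import *
st();rel(*tgt(box(-.0035,0,.063),TA,.12))
im=snap('wrist','w10.png')
```

```text
t 8.38 pos [ 0.5363 -0.227   0.0607] yang -0.169 tilt(z) [-0.118  0.021 -0.993] F [-0.3  0.  -1.7] grip mm 59.3 q [-0.43  0.35  1.89 -0.04  1.03 -0.24]
x -0.0000 y -0.0001 z -0.0023 | ax 0.000 ay -0.000 az 0.000 | dist 0.002 ang 0.0deg rows>=1
```

Emit:
play_rows:
  plan:
    - {"ax": 0, "ay": 0, "az": 0, "x": 0, "y": 0.0, "z": 0.003, "grip": 0.05}
    - {"ax": 0, "ay": 0, "az": 0, "x": 0, "y": 0.0005, "z": 0.005, "grip": 0.05}
    - {"ax": 0, "ay": 0, "az": 0, "x": 0, "y": 0.0005, "z": 0.005, "grip": 0.05}

```text
clock: 8.8
position: [0.5377, -0.2277, 0.0581]
eef_rot: [0.763, 0.644, -0.038, -0.044]
contact_force: [-2.4, 2.1, 7.3]
grip_width: 0.671
```

Emit:
play_rows:
  plan:
    - {"ax": 0, "ay": 0, "az": 0, "x": 0, "y": 0.0, "z": 0.002, "grip": 0.05}
    - {"ax": 0, "ay": 0, "az": 0, "x": 0, "y": 0.0005, "z": 0.004, "grip": 0.05}
    - {"ax": 0, "ay": 0, "az": 0, "x": 0, "y": 0.0005, "z": 0.004, "grip": 0.05}

```text
clock: 9.18
position: [0.5397, -0.2285, 0.0576]
eef_rot: [0.763, 0.644, -0.037, -0.042]
contact_force: [-6.2, 1.4, 14.7]
grip_width: 0.674
```

Run:
```python
from h import *
rel(*tgt(box(-.0035,0,.061),TA,.12))
```

```text
x 0.0009 y -0.0038 z -0.0030 | ax 0.008 ay 0.002 az 0.000 | dist 0.005 ang 0.5deg rows>=1
```

Emit:
play_rows:
  plan:
    - {"ax": 0.008, "ay": 0.002, "az": 0, "x": 0.001, "y": -0.0038, "z": -0.003, "grip": 0.05}
    - {"ax": 0.008, "ay": 0.002, "az": 0, "x": 0.001, "y": -0.0038, "z": -0.003, "grip": 0.05}
    - {"ax": 0.008, "ay": 0.002, "az": 0, "x": 0.001, "y": -0.0038, "z": -0.003, "grip": 0.05}
    - {"ax": 0.008, "ay": 0.002, "az": 0, "x": 0.001, "y": -0.0038, "z": -0.003, "grip": 0.088}
    - {"ax": 0.008, "ay": 0.002, "az": 0, "x": 0.001, "y": -0.0038, "z": -0.003, "grip": 0.088}
    - {"ax": 0.008, "ay": 0.002, "az": 0, "x": 0.001, "y": -0.0038, "z": -0.003, "grip": 0.088}
    - {"ax": 0.008, "ay": 0.002, "az": 0, "x": 0.001, "y": -0.0038, "z": -0.003, "grip": 0.088}

```text
clock: 10.05
position: [0.53, -0.2258, 0.0622]
eef_rot: [0.763, 0.643, -0.043, -0.052]
contact_force: [-25.1, 4.7, 21.8]
grip_width: 0.997
```

Run:
```python
from h import *
st()
im=snap('wrist','w11.png')
```

```text
t 10.05 pos [ 0.53   -0.2258  0.0622] yang -0.169 tilt(z) [-0.132  0.024 -0.991] F [-25.1   4.7  21.8] grip mm 87.8 q [-0.43  0.34  1.89 -0.04  1.04 -0.24]
```

Emit:
play_rows:
  plan:
    - {"ax": 0, "ay": 0, "az": 0, "x": 0, "y": 0.003, "z": -0.03, "grip": 0.08}
    - {"ax": 0, "ay": 0, "az": 0, "x": 0, "y": 0.003, "z": -0.07, "grip": 0.08}
    - {"ax": -0.06, "ay": 0, "az": 0, "x": 0, "y": 0.003, "z": -0.13, "grip": 0.08}
    - {"ax": -0.13, "ay": 0, "az": 0, "x": -0.03, "y": 0.003, "z": -0.19, "grip": 0.088}
    - {"ax": -0.13, "ay": 0, "az": 0, "x": -0.06, "y": 0.003, "z": -0.24, "grip": 0.088}
    - {"ax": -0.13, "ay": 0, "az": 0, "x": -0.06, "y": 0.003, "z": -0.24, "grip": 0.088}

```text
clock: 10.85
position: [0.5567, -0.2947, 0.3068]
eef_rot: [0.765, 0.644, 0.001, 0.004]
contact_force: [-0.2, 0.1, 0.1]
grip_width: 0.996
```

Run:
```python
from h import *
st()
im=snap('wrist','w12.png');crop(im,'w12c.png',200,80,440,260,3.3); im=snap('scene','s12.png'); crop(im,'s12c.png',80,250,280,450,3)
```

```text
t 10.85 pos [ 0.5567 -0.2947  0.3068] yang -0.172 tilt(z) [ 0.007 -0.004 -1.   ] F [-0.2  0.1  0.1] grip mm 87.7 q [-0.53  0.15  1.65 -0.    1.34 -0.35]
```

```bash
cat >> h.py <<'E'
def inbox(P):
    d=np.array(P)[:2]-BX; c,s=np.cos(BY),np.sin(BY); return np.array([c*d[0]+s*d[1],-s*d[0]+c*d[1]])
E
python3 - <<'E'
from fit import *
W=cams.get_calibration('wrist'); f=lambda u:(200+u[0]/3.3,80+u[1]/3.3)
def chk(uv,z):
    P=np.array([inbox(onz(W,f(u),z)) for u in uv]); print((P*1e3).round(1).tolist(), (P.mean(0)*1e3).round(1))
chk([(180,28),(372,27),(377,347),(197,347)],.033)
chk([(183,19),(371,18)],.013)   # pad far edge
chk([(545,464),(0,465)],.1)
chk([(688,105),(679,275)],.098)
uv=[(180,28),(372,27),(377,347),(197,347)]
L=[(.03,-.05,.033),(-.03,-.05,.033),(-.03,.05,.033),(.03,.05,.033)]
p,r=fit([(W,f(u),l) for u,l in zip(uv,L)],[.53,-.22,2.97]); print(p,r,inbox(p),p[2]-BY)
E
```

```text
[[32.8, -49.1], [-24.9, -49.4], [-26.1, 47.0], [32.2, 47.1]] [ 3.5 -1.1]
[[35.0, -53.3], [-24.3, -53.6]] [  5.4 -53.4]
[[-73.7, 68.7], [77.6, 69.2]] [ 2. 69.]
[[-107.0, -25.6], [-107.7, 17.3]] [-107.3   -4.2]
[ 0.52959548 -0.22560087  2.98059253] [1.2 1.3 2.2 2.6] [ 0.00350744 -0.00031161] 0.008592531972390294
```

Run:
```python
from h import *
rel(*tgt((.583,.118,.2),-.142-np.pi/2))
```

```text
x 0.4085 y -0.0411 z 0.1010 | ax -0.003 ay 0.001 az 1.542 | dist 0.423 ang 88.4deg rows>=9
```

Emit:
play_rows:
  plan:
    - {"ax": 0, "ay": 0, "az": 0.3, "x": 0.06, "y": 0, "z": 0, "grip": 0.088}
    - {"ax": 0, "ay": 0, "az": 1.542, "x": 0.4085, "y": -0.041, "z": 0.1, "grip": 0.088}
    - {"ax": 0, "ay": 0, "az": 1.542, "x": 0.4085, "y": -0.041, "z": 0.1, "grip": 0.088}
    - {"ax": 0, "ay": 0, "az": 1.542, "x": 0.4085, "y": -0.041, "z": 0.1, "grip": 0.088}
    - {"ax": 0, "ay": 0, "az": 1.542, "x": 0.4085, "y": -0.041, "z": 0.1, "grip": 0.088}
    - {"ax": 0, "ay": 0, "az": 1.542, "x": 0.4085, "y": -0.041, "z": 0.1, "grip": 0.088}
    - {"ax": 0, "ay": 0, "az": 1.542, "x": 0.4085, "y": -0.041, "z": 0.1, "grip": 0.088}
    - {"ax": 0, "ay": 0, "az": 1.542, "x": 0.4085, "y": -0.041, "z": 0.1, "grip": 0.088}
    - {"ax": 0, "ay": 0, "az": 1.542, "x": 0.4085, "y": -0.041, "z": 0.1, "grip": 0.088}
    - {"ax": 0, "ay": 0, "az": 1.542, "x": 0.4085, "y": -0.041, "z": 0.1, "grip": 0.088}

```text
clock: 12.2
position: [0.5811, 0.1188, 0.1983]
eef_rot: [0.998, -0.069, -0.004, -0.0]
contact_force: [0.3, 0.6, 0.0]
grip_width: 0.997
```

Emit:
play_rows:
  plan:
    - {"ax": 0, "ay": 0, "az": 0, "x": 0, "y": 0, "z": 0, "grip": 0.088}
    - {"ax": 0, "ay": 0, "az": 0, "x": 0, "y": 0, "z": 0, "grip": 0.088}

```text
clock: 12.45
position: [0.5804, 0.1186, 0.1974]
eef_rot: [0.998, -0.069, -0.004, -0.0]
contact_force: [0.1, 0.0, 0.4]
grip_width: 0.999
```

Run:
```python
from h import *
st()
im=snap('wrist','w13.png')
```

```text
t 12.45 pos [0.5804 0.1186 0.1974] yang -1.709 tilt(z) [-0.009  0.001 -1.   ] F [0.1 0.  0.4] grip mm 88.0 q [0.16 0.15 1.84 0.   1.16 1.87]
```

```bash
cat >> fit.py <<'E'
LA=[(.05,.03,.02),(.05,-.03,.02),(-.05,-.03,.02),(-.05,.03,.02)]
def amp(uv,init):
    W=cams.get_calibration('wrist'); return fit([(W,u,l) for u,l in zip(uv,LA)],init)
E
python3 - <<'E'
from fit import *
p,r=amp([(284,152),(356,152),(351,268.5),(286,268)],[.58,.12,-.14]);print('a4',p,r)
print('a3',amp([(99,165),(167,149),(206,260),(147,275)],[.6,.26,.1]))
rel(*tgt((p[0],p[1],.025),p[2]-np.pi/2))
E
```

```text
a4 [ 0.5830719   0.11854391 -0.14531046] [1.4 0.9 1.6 1. ]
a3 (array([0.60042595, 0.25641836, 0.10521651]), array([0.7, 1.6, 2.4, 2.2]))
x 0.0037 y -0.0003 z 0.1728 | ax 0.000 ay 0.008 az 0.007 | dist 0.173 ang 0.6deg rows>=3
```

Emit:
play_rows:
  plan:
    - {"ax": 0, "ay": 0.008, "az": 0.007, "x": 0.0037, "y": -0.0003, "z": 0.06, "grip": 0.088}
    - {"ax": 0, "ay": 0.008, "az": 0.007, "x": 0.0037, "y": -0.0003, "z": 0.115, "grip": 0.088}
    - {"ax": 0, "ay": 0.008, "az": 0.007, "x": 0.0037, "y": -0.0003, "z": 0.15, "grip": 0.088}
    - {"ax": 0, "ay": 0.008, "az": 0.007, "x": 0.0037, "y": -0.0003, "z": 0.1725, "grip": 0.088}
    - {"ax": 0, "ay": 0.008, "az": 0.007, "x": 0.0037, "y": -0.0003, "z": 0.1725, "grip": 0.088}
    - {"ax": 0, "ay": 0.008, "az": 0.007, "x": 0.0037, "y": -0.0003, "z": 0.1725, "grip": 0.088}

```text
clock: 13.25
position: [0.5841, 0.1185, 0.0264]
eef_rot: [0.997, -0.073, 0.001, -0.0]
contact_force: [-0.1, 0.3, -0.2]
grip_width: 0.997
```

Run:
```python
from h import *
st();rel(*tgt((.5831,.1185,.0245),-.145-np.pi/2))
im=snap('wrist','w14.png')
```

```text
t 13.25 pos [0.5841 0.1185 0.0264] yang -1.716 tilt(z) [ 0.002  0.    -1.   ] F [-0.1  0.3 -0.2] grip mm 87.9 q [ 0.16  0.35  1.95 -0.    0.84  1.88]
x -0.0010 y 0.0001 z 0.0019 | ax -0.000 ay -0.002 az -0.001 | dist 0.002 ang 0.1deg rows>=1
```

Emit:
play_rows:
  plan:
    - {"ax": 0, "ay": 0, "az": 0, "x": 0.001, "y": 0, "z": 0.002, "grip": 0.05}
    - {"ax": 0, "ay": 0, "az": 0, "x": 0.001, "y": 0, "z": 0.002, "grip": 0.05}
    - {"ax": 0, "ay": 0, "az": 0, "x": 0.001, "y": 0, "z": 0.002, "grip": 0.05}
    - {"ax": 0, "ay": 0, "az": 0, "x": 0.001, "y": 0, "z": 0.002, "grip": 0.05}
    - {"ax": 0, "ay": 0, "az": 0, "x": 0, "y": 0, "z": -0.04, "grip": 0.05}
    - {"ax": 0, "ay": 0, "az": 0, "x": 0, "y": 0, "z": -0.1, "grip": 0.05}
    - {"ax": 0, "ay": 0, "az": 0, "x": 0, "y": 0, "z": -0.16, "grip": 0.05}
    - {"ax": 0, "ay": 0, "az": 0, "x": 0, "y": 0, "z": -0.22, "grip": 0.05}

```text
clock: 14.3
position: [0.583, 0.1185, 0.2477]
eef_rot: [0.997, -0.073, 0.001, -0.0]
contact_force: [0.0, 0.4, -2.9]
grip_width: 0.669
```

Run:
```python
from h import *
st();rel(*tgt(box(-.03,0,.25),TA,.1)); snap('wrist','w15.png')
```

```text
t 14.3 pos [0.583  0.1185 0.2477] yang -1.716 tilt(z) [ 0.001  0.    -1.   ] F [ 0.   0.4 -2.9] grip mm 59.0 q [ 0.16  0.12  1.79 -0.    1.24  1.88]
x 0.0306 y 0.3493 z -0.0023 | ax 0.080 ay -0.078 az -1.545 | dist 0.351 ang 88.8deg rows>=9
```

Emit:
play_rows:
  plan:
    - {"ax": 0.08, "ay": -0.078, "az": -1.545, "x": 0.0306, "y": 0.3493, "z": -0.01, "grip": 0.05}
    - {"ax": 0.08, "ay": -0.078, "az": -1.545, "x": 0.0306, "y": 0.3493, "z": -0.01, "grip": 0.05}
    - {"ax": 0.08, "ay": -0.078, "az": -1.545, "x": 0.0306, "y": 0.3493, "z": -0.01, "grip": 0.05}
    - {"ax": 0.08, "ay": -0.078, "az": -1.545, "x": 0.0306, "y": 0.3493, "z": -0.01, "grip": 0.05}
    - {"ax": 0.08, "ay": -0.078, "az": -1.545, "x": 0.0306, "y": 0.3493, "z": -0.01, "grip": 0.05}
    - {"ax": 0.08, "ay": -0.078, "az": -1.545, "x": 0.0306, "y": 0.3493, "z": -0.01, "grip": 0.05}
    - {"ax": 0.08, "ay": -0.078, "az": -1.545, "x": 0.0306, "y": 0.3493, "z": -0.01, "grip": 0.05}
    - {"ax": 0.08, "ay": -0.078, "az": -1.545, "x": 0.0306, "y": 0.3493, "z": -0.01, "grip": 0.05}
    - {"ax": 0.08, "ay": -0.078, "az": -1.545, "x": 0.0306, "y": 0.3493, "z": -0.01, "grip": 0.05}
    - {"ax": 0.08, "ay": -0.078, "az": -1.545, "x": 0.0306, "y": 0.3493, "z": -0.01, "grip": 0.05}

```text
clock: 15.6
position: [0.5666, -0.2306, 0.2657]
eef_rot: [0.764, 0.644, -0.026, -0.035]
contact_force: [-0.5, 0.2, -3.0]
grip_width: 0.674
```

Run:
```python
from h import *
st();rel(*tgt(box(-.0035,0,.12),TA,.1));rel(*tgt(box(-.0035,0,.07),TA,.1)); snap('wrist','w16.png')
```

```text
t 15.6 pos [ 0.5666 -0.2306  0.2657] yang -0.171 tilt(z) [-0.085  0.02  -0.996] F [-0.5  0.2 -3. ] grip mm 59.4 q [-0.42  0.19  1.67 -0.02  1.37 -0.24]
x -0.0024 y -0.0174 z 0.1478 | ax 0.012 ay -0.006 az -0.001 | dist 0.149 ang 0.8deg rows>=3
x -0.0027 y -0.0130 z 0.1976 | ax 0.012 ay -0.006 az -0.001 | dist 0.198 ang 0.8deg rows>=4
```

Emit:
play_rows:
  plan:
    - {"ax": 0.012, "ay": -0.006, "az": 0, "x": -0.002, "y": -0.01, "z": 0.06, "grip": 0.05}
    - {"ax": 0.012, "ay": -0.006, "az": 0, "x": -0.0024, "y": -0.0155, "z": 0.12, "grip": 0.05}
    - {"ax": 0.012, "ay": -0.006, "az": 0, "x": -0.0025, "y": -0.0145, "z": 0.16, "grip": 0.05}
    - {"ax": 0.012, "ay": -0.006, "az": 0, "x": -0.0026, "y": -0.0135, "z": 0.19, "grip": 0.05}
    - {"ax": 0.012, "ay": -0.006, "az": 0, "x": -0.0027, "y": -0.013, "z": 0.1975, "grip": 0.05}
    - {"ax": 0.012, "ay": -0.006, "az": 0, "x": -0.0027, "y": -0.013, "z": 0.1975, "grip": 0.05}

```text
clock: 16.4
position: [0.5368, -0.2271, 0.0705]
eef_rot: [0.764, 0.643, -0.032, -0.038]
contact_force: [0.8, -0.5, -1.9]
grip_width: 0.675
```

Run:
```python
from h import *
st();rel(*tgt(box(-.0035,0,.061),TA,.1)); snap('wrist','w17.png')
```

```text
t 16.4 pos [ 0.5368 -0.2271  0.0705] yang -0.172 tilt(z) [-0.098  0.016 -0.995] F [ 0.8 -0.5 -1.9] grip mm 59.5 q [-0.43  0.32  1.89 -0.03  1.02 -0.24]
x -0.0001 y 0.0006 z 0.0095 | ax 0.000 ay 0.000 az -0.003 | dist 0.009 ang 0.2deg rows>=1
```

Emit:
play_rows:
  plan:
    - {"ax": 0, "ay": 0, "az": 0, "x": 0, "y": 0, "z": 0.005, "grip": 0.05}
    - {"ax": 0, "ay": 0, "az": 0, "x": 0, "y": 0.0006, "z": 0.009, "grip": 0.05}
    - {"ax": 0, "ay": 0, "az": 0, "x": 0, "y": 0.0006, "z": 0.0095, "grip": 0.05}
    - {"ax": 0, "ay": 0, "az": 0, "x": 0, "y": 0.0006, "z": 0.0095, "grip": 0.05}

```text
clock: 16.95
position: [0.5372, -0.2274, 0.062]
eef_rot: [0.764, 0.643, -0.032, -0.037]
contact_force: [-0.2, -0.0, -2.4]
grip_width: 0.677
```

Run:
```python
from h import *
st();rel(*tgt(box(-.0035,0,.061),TA,.1))
```

```text
t 16.95 pos [ 0.5372 -0.2274  0.062 ] yang -0.172 tilt(z) [-0.096  0.016 -0.995] F [-0.2 -0.  -2.4] grip mm 59.6 q [-0.43  0.33  1.9  -0.03  1.   -0.24]
x 0.0002 y -0.0007 z 0.0011 | ax 0.002 ay 0.001 az -0.003 | dist 0.001 ang 0.2deg rows>=1
```

Emit:
play_rows:
  plan:
    - {"ax": 0, "ay": 0, "az": 0, "x": 0, "y": -0.0005, "z": 0.001, "grip": 0.068}
    - {"ax": 0, "ay": 0, "az": 0, "x": 0, "y": -0.0005, "z": 0.001, "grip": 0.068}
    - {"ax": 0, "ay": 0, "az": 0, "x": 0, "y": -0.0005, "z": 0.001, "grip": 0.068}
    - {"ax": 0, "ay": 0, "az": 0, "x": 0, "y": -0.0005, "z": -0.02, "grip": 0.068}
    - {"ax": 0, "ay": 0, "az": 0, "x": 0, "y": 0, "z": -0.06, "grip": 0.068}
    - {"ax": 0, "ay": 0, "az": 0, "x": 0, "y": 0.005, "z": -0.12, "grip": 0.07}
    - {"ax": -0.1, "ay": 0, "az": 0, "x": -0.03, "y": 0.02, "z": -0.18, "grip": 0.088}
    - {"ax": -0.1, "ay": 0, "az": 0, "x": -0.06, "y": 0.02, "z": -0.24, "grip": 0.088}
    - {"ax": -0.1, "ay": 0, "az": 0, "x": -0.06, "y": 0.02, "z": -0.24, "grip": 0.088}
    - {"ax": -0.1, "ay": 0, "az": 0, "x": -0.06, "y": 0.02, "z": -0.24, "grip": 0.088}

```text
clock: 18.2
position: [0.5698, -0.294, 0.2997]
eef_rot: [0.765, 0.643, 0.001, 0.002]
contact_force: [-0.3, -0.1, -0.9]
grip_width: 0.996
```

Run:
```python
from h import *
st();rel(*tgt((.6004,.2564,.2),.105-np.pi/2))
im=snap('wrist','w18.png');crop(im,'w18c.png',200,60,440,240,3.3)
```

```text
t 18.2 pos [ 0.5698 -0.294   0.2997] yang -0.173 tilt(z) [ 0.003 -0.002 -1.   ] F [-0.3 -0.1 -0.9] grip mm 87.8 q [-0.52  0.17  1.63 -0.    1.34 -0.34]
x 0.5476 y -0.0648 z 0.0986 | ax 0.004 ay -0.001 az 1.293 | dist 0.560 ang 74.1deg rows>=9
```

Run:
```python
from fit import *
W=cams.get_calibration('wrist'); f=lambda u:(200+u[0]/3.3,60+u[1]/3.3)
uv=[(130,97),(338,95),(342,437),(148,437)]
L=[(.03,-.05,.053),(-.03,-.05,.053),(-.03,.05,.053),(.03,.05,.053)]
p,r=fit([(W,f(u),l) for u,l in zip(uv,L)],[.53,-.22,2.97]); print(p,r,inbox(p),p[2]-BY)
for u,z in [((645,183),.098),((637,355),.098),((508,548),.1)]: print(inbox(onz(W,f(u),z)))
```

```text
[ 0.53433769 -0.22836401  2.96753064] [1.5 0.7 1.6 1.4] [-0.00163311  0.00161149] -0.004469358342008789
[-0.11113943 -0.02324034]
[-0.11160426  0.02008208]
[-0.07860752  0.07255031]
```

Emit:
play_rows:
  plan:
    - {"ax": 0, "ay": 0, "az": 0.3, "x": 0.06, "y": 0, "z": 0, "grip": 0.088}
    - {"ax": 0, "ay": 0, "az": 1.293, "x": 0.5476, "y": -0.0648, "z": 0.0986, "grip": 0.088}
    - {"ax": 0, "ay": 0, "az": 1.293, "x": 0.5476, "y": -0.0648, "z": 0.0986, "grip": 0.088}
    - {"ax": 0, "ay": 0, "az": 1.293, "x": 0.5476, "y": -0.0648, "z": 0.0986, "grip": 0.088}
    - {"ax": 0, "ay": 0, "az": 1.293, "x": 0.5476, "y": -0.0648, "z": 0.0986, "grip": 0.088}
    - {"ax": 0, "ay": 0, "az": 1.293, "x": 0.5476, "y": -0.0648, "z": 0.0986, "grip": 0.088}
    - {"ax": 0, "ay": 0, "az": 1.293, "x": 0.5476, "y": -0.0648, "z": 0.0986, "grip": 0.088}
    - {"ax": 0, "ay": 0, "az": 1.293, "x": 0.5476, "y": -0.0648, "z": 0.0986, "grip": 0.088}
    - {"ax": 0, "ay": 0, "az": 1.293, "x": 0.5476, "y": -0.0648, "z": 0.0986, "grip": 0.088}
    - {"ax": 0, "ay": 0, "az": 1.293, "x": 0.5476, "y": -0.0648, "z": 0.0986, "grip": 0.088}

```text
clock: 19.5
position: [0.5959, 0.2606, 0.1945]
eef_rot: [0.998, 0.055, -0.003, 0.001]
contact_force: [0.3, -0.2, -0.6]
grip_width: 1.002
```

Emit:
play_rows:
  plan:
    - {"ax": 0, "ay": 0, "az": 0, "x": 0, "y": 0, "z": 0, "grip": 0.088}
    - {"ax": 0, "ay": 0, "az": 0, "x": 0, "y": 0, "z": 0, "grip": 0.088}

```text
clock: 19.75
position: [0.5949, 0.2593, 0.193]
eef_rot: [0.998, 0.055, -0.004, 0.002]
contact_force: [-0.1, -0.9, 0.5]
grip_width: 0.996
```

Run:
```python
from h import *
st()
im=snap('wrist','w19.png')
```

```text
t 19.75 pos [0.5949 0.2593 0.193 ] yang -1.461 tilt(z) [-0.009 -0.004 -1.   ] F [-0.1 -0.9  0.5] grip mm 87.8 q [ 0.37  0.26  1.72 -0.    1.17  1.83]
```

Run:
```python
from fit import *
p,r=amp([(284,149.5),(358,149),(355,267),(289,267)],[.6,.25,.1]);print('a3',p,r)
rel(*tgt((p[0],p[1],.025),p[2]-np.pi/2))
```

```text
a3 [0.60075759 0.25770931 0.11757327] [0.6 0.9 1.  1.5]
x 0.0064 y 0.0015 z 0.1688 | ax 0.002 ay 0.008 az -0.009 | dist 0.169 ang 0.7deg rows>=3
```

Emit:
play_rows:
  plan:
    - {"ax": 0.002, "ay": 0.008, "az": -0.009, "x": 0.0064, "y": 0.0015, "z": 0.06, "grip": 0.088}
    - {"ax": 0.002, "ay": 0.008, "az": -0.009, "x": 0.0064, "y": 0.0015, "z": 0.115, "grip": 0.088}
    - {"ax": 0.002, "ay": 0.008, "az": -0.009, "x": 0.0064, "y": 0.0015, "z": 0.15, "grip": 0.088}
    - {"ax": 0.002, "ay": 0.008, "az": -0.009, "x": 0.0064, "y": 0.0015, "z": 0.1685, "grip": 0.088}
    - {"ax": 0.002, "ay": 0.008, "az": -0.009, "x": 0.0064, "y": 0.0015, "z": 0.1685, "grip": 0.088}
    - {"ax": 0.002, "ay": 0.008, "az": -0.009, "x": 0.0064, "y": 0.0015, "z": 0.1685, "grip": 0.088}

```text
clock: 20.55
position: [0.6025, 0.2579, 0.0274]
eef_rot: [0.998, 0.059, 0.002, -0.0]
contact_force: [-0.5, 0.1, 0.1]
grip_width: 0.996
```

Run:
```python
from h import *
st()
im=snap('wrist','w20.png')
```

```text
t 20.55 pos [0.6025 0.2579 0.0274] yang -1.453 tilt(z) [ 0.004  0.001 -1.   ] F [-0.5  0.1  0.1] grip mm 87.7 q [ 0.37  0.44  1.82 -0.    0.88  1.82]
```

Emit:
play_rows:
  plan:
    - {"ax": 0, "ay": 0, "az": 0, "x": 0.001, "y": 0, "z": 0.003, "grip": 0.05}
    - {"ax": 0, "ay": 0, "az": 0, "x": 0.001, "y": 0, "z": 0.003, "grip": 0.05}
    - {"ax": 0, "ay": 0, "az": 0, "x": 0.001, "y": 0, "z": 0.003, "grip": 0.05}
    - {"ax": 0, "ay": 0, "az": 0, "x": 0.001, "y": 0, "z": 0.003, "grip": 0.05}
    - {"ax": 0, "ay": 0, "az": 0, "x": 0, "y": 0, "z": -0.04, "grip": 0.05}
    - {"ax": 0, "ay": 0, "az": 0, "x": 0, "y": 0, "z": -0.1, "grip": 0.05}
    - {"ax": 0, "ay": 0, "az": 0, "x": 0, "y": 0, "z": -0.16, "grip": 0.05}
    - {"ax": 0, "ay": 0, "az": 0, "x": 0, "y": 0, "z": -0.22, "grip": 0.05}

```text
clock: 21.6
position: [0.601, 0.2576, 0.2485]
eef_rot: [0.998, 0.059, 0.001, -0.0]
contact_force: [0.8, 0.1, -3.0]
grip_width: 0.669
```

Run:
```python
from h import *
st();rel(*tgt(box(-.03,0,.26),TA,.1)); snap('wrist','w21.png')
```

```text
t 21.6 pos [0.601  0.2576 0.2485] yang -1.453 tilt(z) [ 0.003  0.    -1.   ] F [ 0.8  0.1 -3. ] grip mm 59.0 q [ 0.37  0.23  1.66 -0.    1.25  1.82]
x -0.0955 y 0.4813 z -0.0118 | ax 0.088 ay -0.067 az -1.282 | dist 0.491 ang 73.7deg rows>=8
```

Emit:
play_rows:
  plan:
    - {"ax": 0.088, "ay": -0.067, "az": -1.282, "x": -0.0955, "y": 0.4813, "z": -0.0118, "grip": 0.05}
    - {"ax": 0.088, "ay": -0.067, "az": -1.282, "x": -0.0955, "y": 0.4813, "z": -0.0118, "grip": 0.05}
    - {"ax": 0.088, "ay": -0.067, "az": -1.282, "x": -0.0955, "y": 0.4813, "z": -0.0118, "grip": 0.05}
    - {"ax": 0.088, "ay": -0.067, "az": -1.282, "x": -0.0955, "y": 0.4813, "z": -0.0118, "grip": 0.05}
    - {"ax": 0.088, "ay": -0.067, "az": -1.282, "x": -0.0955, "y": 0.4813, "z": -0.0118, "grip": 0.05}
    - {"ax": 0.088, "ay": -0.067, "az": -1.282, "x": -0.0955, "y": 0.4813, "z": -0.0118, "grip": 0.05}
    - {"ax": 0.088, "ay": -0.067, "az": -1.282, "x": -0.0955, "y": 0.4813, "z": -0.0118, "grip": 0.05}
    - {"ax": 0.088, "ay": -0.067, "az": -1.282, "x": -0.0955, "y": 0.4813, "z": -0.0118, "grip": 0.05}
    - {"ax": 0.088, "ay": -0.067, "az": -1.282, "x": -0.0955, "y": 0.4813, "z": -0.0118, "grip": 0.05}
    - {"ax": 0.088, "ay": -0.067, "az": -1.282, "x": -0.0955, "y": 0.4813, "z": -0.0118, "grip": 0.05}

```text
clock: 22.9
position: [0.5662, -0.2302, 0.2668]
eef_rot: [0.764, 0.643, -0.025, -0.037]
contact_force: [-0.0, 0.6, -2.5]
grip_width: 0.676
```

Run:
```python
from h import *
st();rel(*tgt(box(-.003,0.001,.15),TA,.04));rel(*tgt(box(-.003,0.001,.09),TA,.04));rel(*tgt(box(-.003,0.001,.083),TA,.04)); snap('wrist','w22.png')
```

```text
t 22.9 pos [ 0.5662 -0.2302  0.2668] yang -0.171 tilt(z) [-0.086  0.024 -0.996] F [-0.   0.6 -2.5] grip mm 59.6 q [-0.42  0.19  1.67 -0.01  1.37 -0.24]
x -0.0040 y -0.0198 z 0.1190 | ax -0.049 ay -0.009 az -0.002 | dist 0.121 ang 2.9deg rows>=2
x -0.0045 y -0.0144 z 0.1788 | ax -0.049 ay -0.009 az -0.002 | dist 0.179 ang 2.9deg rows>=3
x -0.0046 y -0.0138 z 0.1858 | ax -0.049 ay -0.009 az -0.002 | dist 0.186 ang 2.9deg rows>=3
```

Emit:
play_rows:
  plan:
    - {"ax": -0.03, "ay": -0.009, "az": -0.002, "x": -0.002, "y": -0.018, "z": 0.06, "grip": 0.05}
    - {"ax": -0.049, "ay": -0.009, "az": -0.002, "x": -0.004, "y": -0.0198, "z": 0.119, "grip": 0.05}
    - {"ax": -0.049, "ay": -0.009, "az": -0.002, "x": -0.0044, "y": -0.017, "z": 0.15, "grip": 0.05}
    - {"ax": -0.049, "ay": -0.009, "az": -0.002, "x": -0.0045, "y": -0.0144, "z": 0.175, "grip": 0.05}
    - {"ax": -0.049, "ay": -0.009, "az": -0.002, "x": -0.0046, "y": -0.0138, "z": 0.1858, "grip": 0.05}
    - {"ax": -0.049, "ay": -0.009, "az": -0.002, "x": -0.0046, "y": -0.0138, "z": 0.1858, "grip": 0.05}

```text
clock: 23.7
position: [0.5358, -0.2255, 0.0826]
eef_rot: [0.763, 0.646, -0.013, -0.016]
contact_force: [-0.4, -0.0, -1.6]
grip_width: 0.677
```

Run:
```python
from h import *
st();rel(*tgt(box(-.003,0.001,.0785),TA,.04)); snap('wrist','w23.png')
```

```text
t 23.7 pos [ 0.5358 -0.2255  0.0826] yang -0.166 tilt(z) [-0.041  0.007 -0.999] F [-0.4 -0.  -1.6] grip mm 59.7 q [-0.44  0.27  1.93 -0.01  0.98 -0.26]
x -0.0024 y 0.0006 z 0.0041 | ax -0.002 ay -0.000 az 0.003 | dist 0.005 ang 0.2deg rows>=1
```

Emit:
play_rows:
  plan:
    - {"ax": 0, "ay": 0, "az": 0.003, "x": -0.002, "y": 0.0006, "z": 0.003, "grip": 0.05}
    - {"ax": 0, "ay": 0, "az": 0.003, "x": -0.002, "y": 0.0006, "z": 0.004, "grip": 0.05}
    - {"ax": 0, "ay": 0, "az": 0.003, "x": -0.002, "y": 0.0006, "z": 0.004, "grip": 0.05}

```text
clock: 24.12
position: [0.5369, -0.2285, 0.0801]
eef_rot: [0.764, 0.644, -0.013, -0.015]
contact_force: [0.3, -0.5, -1.9]
grip_width: 0.676
```

Emit:
play_rows:
  plan:
    - {"ax": 0, "ay": 0, "az": 0, "x": 0, "y": 0, "z": 0, "grip": 0.068}
    - {"ax": 0, "ay": 0, "az": 0, "x": 0, "y": 0, "z": 0, "grip": 0.068}
    - {"ax": 0, "ay": 0, "az": 0, "x": 0, "y": 0, "z": 0, "grip": 0.068}
    - {"ax": 0, "ay": 0, "az": 0, "x": 0, "y": 0, "z": -0.03, "grip": 0.068}
    - {"ax": 0, "ay": 0, "az": 0, "x": 0, "y": 0.002, "z": -0.09, "grip": 0.068}
    - {"ax": -0.04, "ay": 0, "az": 0, "x": -0.03, "y": 0.02, "z": -0.15, "grip": 0.08}
    - {"ax": -0.04, "ay": 0, "az": 0, "x": -0.06, "y": 0.03, "z": -0.21, "grip": 0.088}
    - {"ax": -0.04, "ay": 0, "az": 0, "x": -0.06, "y": 0.03, "z": -0.22, "grip": 0.088}
    - {"ax": -0.04, "ay": 0, "az": 0, "x": -0.06, "y": 0.03, "z": -0.22, "grip": 0.088}

```text
clock: 25.25
position: [0.5653, -0.2945, 0.3001]
eef_rot: [0.765, 0.644, 0.001, 0.002]
contact_force: [-0.2, -0.1, -1.1]
grip_width: 0.999
```

Run:
```python
from h import *
st();rel(*tgt((.4525,.2792,.22),.229-np.pi/2))
im=snap('wrist','w24.png');crop(im,'w24c.png',180,60,420,240,3.3)
```

```text
t 25.25 pos [ 0.5653 -0.2945  0.3001] yang -0.170 tilt(z) [ 0.003 -0.002 -1.   ] F [-0.2 -0.1 -1.1] grip mm 88.0 q [-0.52  0.17  1.63  0.    1.34 -0.35]
x 0.5463 y -0.2088 z 0.0788 | ax 0.004 ay -0.001 az 1.171 | dist 0.590 ang 67.1deg rows>=10
```

Run:
```python
from fit import *
W=cams.get_calibration('wrist'); f=lambda u:(180+u[0]/3.3,60+u[1]/3.3)
uv=[(203,93),(420,91),(423,447),(220,447)]
L=[(.03,-.05,.073),(-.03,-.05,.073),(-.03,.05,.073),(.03,.05,.073)]
p,r=fit([(W,f(u),l) for u,l in zip(uv,L)],[.53,-.22,2.97]); print(p,r,inbox(p),p[2]-BY)
for u,z in [((730,181),.098),((721,351),.098),((590,544),.1)]: print(inbox(onz(W,f(u),z)))
```

```text
[ 0.5345048  -0.22985071  2.96841335] [1.8 0.9 2.8 2.5] [-0.00204874  0.00304865] -0.0035866544242715293
[-0.11091348 -0.02289845]
[-0.11137127  0.01984669]
[-0.07818561  0.07227939]
```

Emit:
play_rows:
  plan:
    - {"ax": 0, "ay": 0, "az": 0.2, "x": 0.06, "y": 0, "z": 0, "grip": 0.088}
    - {"ax": 0, "ay": 0, "az": 0.6, "x": 0.2, "y": -0.01, "z": 0, "grip": 0.088}
    - {"ax": 0, "ay": 0, "az": 0.6, "x": 0.2, "y": -0.01, "z": 0, "grip": 0.088}
    - {"ax": 0, "ay": 0, "az": 1.171, "x": 0.5463, "y": -0.2088, "z": 0.0788, "grip": 0.088}
    - {"ax": 0, "ay": 0, "az": 1.171, "x": 0.5463, "y": -0.2088, "z": 0.0788, "grip": 0.088}
    - {"ax": 0, "ay": 0, "az": 1.171, "x": 0.5463, "y": -0.2088, "z": 0.0788, "grip": 0.088}
    - {"ax": 0, "ay": 0, "az": 1.171, "x": 0.5463, "y": -0.2088, "z": 0.0788, "grip": 0.088}
    - {"ax": 0, "ay": 0, "az": 1.171, "x": 0.5463, "y": -0.2088, "z": 0.0788, "grip": 0.088}
    - {"ax": 0, "ay": 0, "az": 1.171, "x": 0.5463, "y": -0.2088, "z": 0.0788, "grip": 0.088}
    - {"ax": 0, "ay": 0, "az": 1.171, "x": 0.5463, "y": -0.2088, "z": 0.0788, "grip": 0.088}

```text
clock: 26.55
position: [0.447, 0.2814, 0.2152]
eef_rot: [0.993, 0.115, -0.003, 0.001]
contact_force: [0.1, -0.2, -0.6]
grip_width: 0.998
```

Emit:
play_rows:
  plan:
    - {"ax": 0, "ay": 0, "az": 0, "x": 0, "y": 0, "z": 0, "grip": 0.088}
    - {"ax": 0, "ay": 0, "az": 0, "x": 0, "y": 0, "z": 0, "grip": 0.088}

```text
clock: 26.8
position: [0.4447, 0.2807, 0.2123]
eef_rot: [0.993, 0.116, -0.005, 0.002]
contact_force: [-0.0, -0.3, 0.6]
grip_width: 1.001
```

Run:
```python
from h import *
st()
im=snap('wrist','w25.png')
```

```text
t 26.8 pos [0.4447 0.2807 0.2123] yang -1.338 tilt(z) [-0.01  -0.005 -1.   ] F [-0.  -0.3  0.6] grip mm 88.2 q [0.52 0.02 1.96 0.   1.18 1.85]
```

Run:
```python
from fit import *
p,r=amp([(288,145.5),(357,144.5),(354,257),(290,257)],[.45,.28,.22]);print('a1',p,r)
rel(*tgt((p[0],p[1],.025),p[2]-np.pi/2))
W=cams.get_calibration('wrist')
print('handle end',onz(W,(130,225),.042),'rel',onz(W,(145,237),.03))
```

```text
a1 [0.45305228 0.27929159 0.23477356] [1.4 0.8 0.6 0.3]
x 0.0086 y 0.0022 z 0.1882 | ax 0.002 ay 0.009 az -0.003 | dist 0.188 ang 0.6deg rows>=4
handle end [0.40291242 0.43293297 0.042     ] rel [0.39015915 0.42453637 0.03      ]
```

Emit:
play_rows:
  plan:
    - {"ax": 0.002, "ay": 0.009, "az": -0.003, "x": 0.0086, "y": 0.0022, "z": 0.06, "grip": 0.088}
    - {"ax": 0.002, "ay": 0.009, "az": -0.003, "x": 0.0086, "y": 0.0022, "z": 0.12, "grip": 0.088}
    - {"ax": 0.002, "ay": 0.009, "az": -0.003, "x": 0.0086, "y": 0.0022, "z": 0.165, "grip": 0.088}
    - {"ax": 0.002, "ay": 0.009, "az": -0.003, "x": 0.0086, "y": 0.0022, "z": 0.188, "grip": 0.088}
    - {"ax": 0.002, "ay": 0.009, "az": -0.003, "x": 0.0086, "y": 0.0022, "z": 0.188, "grip": 0.088}
    - {"ax": 0.002, "ay": 0.009, "az": -0.003, "x": 0.0086, "y": 0.0022, "z": 0.188, "grip": 0.088}

```text
clock: 27.6
position: [0.4544, 0.2789, 0.0262]
eef_rot: [0.993, 0.116, 0.001, -0.0]
contact_force: [0.1, 0.5, -0.2]
grip_width: 0.998
```

Run:
```python
from h import *
st()
im=snap('wrist','w26.png')
```

```text
t 27.6 pos [0.4544 0.2789 0.0262] yang -1.338 tilt(z) [ 0.001  0.    -1.   ] F [ 0.1  0.5 -0.2] grip mm 87.9 q [ 0.5   0.25  2.09 -0.    0.8   1.84]
```

Same relation as before; grip.

Emit:
play_rows:
  plan:
    - {"ax": 0, "ay": 0, "az": 0, "x": 0.0, "y": 0, "z": 0.002, "grip": 0.05}
    - {"ax": 0, "ay": 0, "az": 0, "x": 0.0, "y": 0, "z": 0.002, "grip": 0.05}
    - {"ax": 0, "ay": 0, "az": 0, "x": 0.0, "y": 0, "z": 0.002, "grip": 0.05}
    - {"ax": 0, "ay": 0, "az": 0, "x": 0.0, "y": 0, "z": 0.002, "grip": 0.05}
    - {"ax": 0, "ay": 0, "az": 0, "x": 0, "y": 0, "z": -0.04, "grip": 0.05}
    - {"ax": 0, "ay": 0, "az": 0, "x": 0, "y": 0, "z": -0.1, "grip": 0.05}
    - {"ax": 0, "ay": 0, "az": 0, "x": 0, "y": 0, "z": -0.16, "grip": 0.05}
    - {"ax": 0, "ay": 0, "az": 0, "x": 0, "y": 0, "z": -0.24, "grip": 0.05}

```text
clock: 28.65
position: [0.4533, 0.2787, 0.2502]
eef_rot: [0.993, 0.116, 0.0, 0.0]
contact_force: [1.1, 0.0, -1.6]
grip_width: 0.673
```

Run:
```python
from h import *
st();rel(*tgt((.57,0,.28),-.8));rel(*tgt(box(-.03,0,.26),TA,.05)); snap('wrist','w27.png')
```

```text
t 28.65 pos [0.4533 0.2787 0.2502] yang -1.337 tilt(z) [ 0.001  0.    -1.   ] F [ 1.1  0.  -1.6] grip mm 59.3 q [ 0.5  -0.01  1.91 -0.    1.24  1.84]
x 0.0491 y 0.2982 z -0.0297 | ax 0.000 ay -0.001 az -0.537 | dist 0.304 ang 30.8deg rows>=5
x -0.0117 y 0.5217 z -0.0097 | ax 0.045 ay -0.030 az -1.167 | dist 0.522 ang 67.0deg rows>=9
```

Emit:
play_rows:
  plan:
    - {"ax": 0, "ay": 0, "az": -0.537, "x": 0.049, "y": 0.298, "z": -0.03, "grip": 0.05}
    - {"ax": 0, "ay": 0, "az": -0.537, "x": 0.049, "y": 0.298, "z": -0.03, "grip": 0.05}
    - {"ax": 0, "ay": 0, "az": -0.537, "x": 0.049, "y": 0.298, "z": -0.03, "grip": 0.05}
    - {"ax": 0, "ay": 0, "az": -0.537, "x": 0.049, "y": 0.298, "z": -0.03, "grip": 0.05}
    - {"ax": 0.045, "ay": -0.03, "az": -1.167, "x": -0.0117, "y": 0.5217, "z": -0.0097, "grip": 0.05}
    - {"ax": 0.045, "ay": -0.03, "az": -1.167, "x": -0.0117, "y": 0.5217, "z": -0.0097, "grip": 0.05}
    - {"ax": 0.045, "ay": -0.03, "az": -1.167, "x": -0.0117, "y": 0.5217, "z": -0.0097, "grip": 0.05}
    - {"ax": 0.045, "ay": -0.03, "az": -1.167, "x": -0.0117, "y": 0.5217, "z": -0.0097, "grip": 0.05}
    - {"ax": 0.045, "ay": -0.03, "az": -1.167, "x": -0.0117, "y": 0.5217, "z": -0.0097, "grip": 0.05}
    - {"ax": 0.045, "ay": -0.03, "az": -1.167, "x": -0.0117, "y": 0.5217, "z": -0.0097, "grip": 0.05}

```text
clock: 29.95
position: [0.566, -0.2332, 0.2663]
eef_rot: [0.766, 0.643, -0.01, -0.018]
contact_force: [0.3, 0.2, -1.9]
grip_width: 0.671
```

Run:
```python
from h import *
st();rel(*tgt(box(-.003,0.001,.16),TA,.03));rel(*tgt(box(-.003,0.001,.104),TA,.03)); snap('wrist','w28.png')
```

```text
t 29.95 pos [ 0.566  -0.2332  0.2663] yang -0.175 tilt(z) [-0.038  0.015 -0.999] F [ 0.3  0.2 -1.9] grip mm 59.1 q [-0.43  0.16  1.7  -0.    1.32 -0.26]
x -0.0011 y -0.0263 z 0.1074 | ax -0.010 ay -0.009 az -0.005 | dist 0.111 ang 0.8deg rows>=2
x -0.0015 y -0.0240 z 0.1634 | ax -0.010 ay -0.009 az -0.005 | dist 0.165 ang 0.8deg rows>=3
```

Emit:
play_rows:
  plan:
    - {"ax": -0.01, "ay": -0.009, "az": -0.005, "x": -0.001, "y": -0.02, "z": 0.05, "grip": 0.05}
    - {"ax": -0.01, "ay": -0.009, "az": -0.005, "x": -0.0011, "y": -0.0263, "z": 0.107, "grip": 0.05}
    - {"ax": -0.01, "ay": -0.009, "az": -0.005, "x": -0.0013, "y": -0.025, "z": 0.14, "grip": 0.05}
    - {"ax": -0.01, "ay": -0.009, "az": -0.005, "x": -0.0015, "y": -0.024, "z": 0.1615, "grip": 0.05}
    - {"ax": -0.01, "ay": -0.009, "az": -0.005, "x": -0.0015, "y": -0.024, "z": 0.1634, "grip": 0.05}
    - {"ax": -0.01, "ay": -0.009, "az": -0.005, "x": -0.0015, "y": -0.024, "z": 0.1634, "grip": 0.05}

```text
clock: 30.75
position: [0.5364, -0.225, 0.1048]
eef_rot: [0.764, 0.646, -0.009, -0.012]
contact_force: [-0.0, -0.0, -1.7]
grip_width: 0.674
```

Run:
```python
from h import *
st();rel(*tgt(box(-.003,0.001,.0985),TA,.03)); snap('wrist','w29.png')
```

```text
t 30.75 pos [ 0.5364 -0.225   0.1048] yang -0.167 tilt(z) [-0.029  0.006 -1.   ] F [-0.  -0.  -1.7] grip mm 59.4 q [-0.44  0.24  1.92 -0.01  1.01 -0.26]
x -0.0031 y 0.0001 z 0.0063 | ax -0.000 ay -0.001 az 0.002 | dist 0.007 ang 0.2deg rows>=1
```

Emit:
play_rows:
  plan:
    - {"ax": 0, "ay": 0, "az": 0.002, "x": -0.003, "y": 0, "z": 0.004, "grip": 0.05}
    - {"ax": 0, "ay": 0, "az": 0.002, "x": -0.003, "y": 0, "z": 0.0063, "grip": 0.05}
    - {"ax": 0, "ay": 0, "az": 0.002, "x": -0.003, "y": 0, "z": 0.0063, "grip": 0.05}
    - {"ax": 0, "ay": 0, "az": 0.002, "x": -0.003, "y": 0, "z": 0.0063, "grip": 0.05}

```text
clock: 31.3
position: [0.5362, -0.2284, 0.0992]
eef_rot: [0.764, 0.645, -0.009, -0.011]
contact_force: [0.1, 0.2, -1.9]
grip_width: 0.673
```

Emit:
play_rows:
  plan:
    - {"ax": 0, "ay": 0, "az": 0, "x": 0, "y": 0, "z": 0, "grip": 0.068}
    - {"ax": 0, "ay": 0, "az": 0, "x": 0, "y": 0, "z": 0, "grip": 0.068}
    - {"ax": 0, "ay": 0, "az": 0, "x": 0, "y": 0, "z": 0, "grip": 0.068}
    - {"ax": 0, "ay": 0, "az": 0, "x": 0, "y": 0, "z": -0.03, "grip": 0.068}
    - {"ax": 0, "ay": 0, "az": 0, "x": 0, "y": 0.002, "z": -0.09, "grip": 0.068}
    - {"ax": -0.03, "ay": 0, "az": 0, "x": -0.03, "y": 0.02, "z": -0.15, "grip": 0.08}
    - {"ax": -0.03, "ay": 0, "az": 0, "x": -0.06, "y": 0.03, "z": -0.2, "grip": 0.08}
    - {"ax": -0.03, "ay": 0, "az": 0, "x": -0.06, "y": 0.03, "z": -0.2, "grip": 0.08}
    - {"ax": -0.03, "ay": 0, "az": 0, "x": -0.06, "y": 0.03, "z": -0.2, "grip": 0.08}

```text
clock: 32.42
position: [0.561, -0.2937, 0.2979]
eef_rot: [0.765, 0.644, 0.001, 0.0]
contact_force: [0.1, -0.2, -0.4]
grip_width: 0.904
```

Run:
```python
from h import *
st()
im=snap('wrist','w30.png');crop(im,'w30c.png',180,60,420,240,3.3)
im=snap('side','d30.png');crop(im,'d30c.png',340,100,500,240,5)
im=snap('scene','s30.png');crop(im,'s30c.png',80,250,280,450,3)
```

```text
t 32.42 pos [ 0.561  -0.2937  0.2979] yang -0.170 tilt(z) [ 0.001  0.001 -1.   ] F [ 0.1 -0.2 -0.4] grip mm 79.7 q [-0.52  0.16  1.64  0.    1.34 -0.35]
```

Run:
```python
from fit import *
W=cams.get_calibration('wrist'); f=lambda u:(180+u[0]/3.3,60+u[1]/3.3)
uv=[(203,83),(435,82),(438,468),(222,468)]
L=[(.03,-.05,.093),(-.03,-.05,.093),(-.03,.05,.093),(.03,.05,.093)]
p,r=fit([(W,f(u),l) for u,l in zip(uv,L)],[.53,-.22,2.97]); print(p,r,inbox(p),p[2]-BY)
for u,z in [((750,183),.098),((742,353),.098)]: print(inbox(onz(W,f(u),z)))
rel(*tgt(box(.165,-.062,.36),TA)); rel(*tgt(box(.165,-.062,.23),TA)); print(box(.165,-.062,0))
```

```text
[ 0.53419218 -0.22917908  2.97242092] [1.2 0.9 1.2 1. ] [-0.00162726  0.00243943] 0.0004209182169900849
[-0.11060327 -0.02312733]
[-0.11154577  0.01936839]
x 0.1227 y -0.2029 z -0.0636 | ax -0.003 ay -0.002 az 0.001 | dist 0.246 ang 0.2deg rows>=4
x 0.1224 y -0.2026 z 0.0664 | ax -0.003 ay -0.002 az 0.001 | dist 0.246 ang 0.2deg rows>=4
[ 0.38083157 -0.13754063  0.        ]
```

Emit:
play_rows:
  plan:
    - {"ax": 0, "ay": 0, "az": 0, "x": 0.0, "y": 0, "z": -0.06, "grip": 0.0}
    - {"ax": 0, "ay": 0, "az": 0, "x": 0.0, "y": 0, "z": -0.09, "grip": 0.0}
    - {"ax": 0, "ay": 0, "az": 0, "x": 0.122, "y": -0.203, "z": -0.09, "grip": 0.0}
    - {"ax": 0, "ay": 0, "az": 0, "x": 0.122, "y": -0.203, "z": -0.09, "grip": 0.0}
    - {"ax": 0, "ay": 0, "az": 0, "x": 0.122, "y": -0.203, "z": -0.09, "grip": 0.0}
    - {"ax": 0, "ay": 0, "az": 0, "x": 0.122, "y": -0.203, "z": -0.09, "grip": 0.0}
    - {"ax": 0, "ay": 0, "az": 0, "x": 0.122, "y": -0.203, "z": -0.09, "grip": 0.0}
    - {"ax": 0, "ay": 0, "az": 0, "x": 0.122, "y": -0.203, "z": -0.09, "grip": 0.0}

```text
clock: 33.58
position: [0.3807, -0.1381, 0.3855]
eef_rot: [0.764, 0.645, -0.0, -0.002]
contact_force: [0.4, 0.2, 0.0]
grip_width: 0.026
```

Run:
```python
from h import *
st();rel(*tgt(box(.165,-.062,.23),TA)); snap('wrist','w31.png');
im=snap('scene','s31.png')
```

```text
t 33.58 pos [ 0.3807 -0.1381  0.3855] yang -0.168 tilt(z) [-0.003  0.003 -1.   ] F [0.4 0.2 0. ] grip mm 2.3 q [-0.41 -0.32  1.93  0.    1.53 -0.24]
x 0.0001 y 0.0006 z 0.1555 | ax -0.004 ay -0.002 az 0.001 | dist 0.156 ang 0.3deg rows>=3
```

Emit:
play_rows:
  plan:
    - {"ax": 0, "ay": 0, "az": 0, "x": 0.0, "y": 0, "z": 0.06, "grip": 0.0}
    - {"ax": 0, "ay": 0, "az": 0, "x": 0.0, "y": 0, "z": 0.12, "grip": 0.0}
    - {"ax": 0, "ay": 0, "az": 0, "x": 0.0, "y": 0, "z": 0.1555, "grip": 0.0}
    - {"ax": 0, "ay": 0, "az": 0, "x": 0.0, "y": 0, "z": 0.1555, "grip": 0.0}
    - {"ax": 0, "ay": 0, "az": 0, "x": 0.0, "y": 0, "z": 0.1555, "grip": 0.0}

```text
clock: 34.3
position: [0.3819, -0.1388, 0.2314]
eef_rot: [0.764, 0.645, -0.0, -0.002]
contact_force: [-0.1, 0.3, -0.5]
grip_width: 0.005
```

Run:
```python
from h import *
st(); print(inbox(bot.sense()['position']))
im=snap('scene','s32.png');crop(im,'s32c.png',60,200,280,420,3)
for a in [1.8,1.7,1.6,1.5,1.4,1.25,1.1,.95,.8,.65,.5,.35,.2,.1,.03,-.02]:
    if a>1.57: x=.08-.16*np.cos(a)+.0235; z=.228
    else: x=.08-.12*np.cos(a)+.006*np.sin(a)+.0175; z=.1+.12*np.sin(a)+.006*np.cos(a)+.014
    print(a,end=' '); rel(*tgt(box(x,-.062,z),TA))
```

```text
t 34.3 pos [ 0.3819 -0.1388  0.2314] yang -0.169 tilt(z) [-0.003  0.003 -1.   ] F [-0.1  0.3 -0.5] grip mm 0.5 q [-0.41 -0.25  2.16  0.    1.23 -0.24]
[ 0.16372384 -0.06092825]
1.8 x 0.0011 y 0.0235 z 0.0041 | ax -0.001 ay -0.002 az 0.000 | dist 0.024 ang 0.1deg rows>=1
1.7 x 0.0011 y 0.0392 z 0.0041 | ax -0.001 ay -0.002 az 0.000 | dist 0.039 ang 0.1deg rows>=1
1.6 x 0.0011 y 0.0551 z 0.0041 | ax -0.001 ay -0.002 az 0.000 | dist 0.055 ang 0.1deg rows>=1
1.5 x 0.0011 y 0.0683 z -0.0021 | ax -0.001 ay -0.002 az 0.000 | dist 0.068 ang 0.1deg rows>=2
1.4 x 0.0011 y 0.0803 z -0.0012 | ax -0.001 ay -0.002 az 0.000 | dist 0.080 ang 0.1deg rows>=2
1.25 x 0.0011 y 0.0980 z 0.0022 | ax -0.001 ay -0.002 az 0.000 | dist 0.098 ang 0.1deg rows>=2
1.1 x 0.0011 y 0.1149 z 0.0083 | ax -0.001 ay -0.002 az 0.000 | dist 0.115 ang 0.1deg rows>=2
0.95 x 0.0011 y 0.1308 z 0.0169 | ax -0.001 ay -0.002 az 0.000 | dist 0.132 ang 0.1deg rows>=3
0.8 x 0.0011 y 0.1452 z 0.0277 | ax -0.001 ay -0.002 az 0.000 | dist 0.148 ang 0.1deg rows>=3
0.65 x 0.0010 y 0.1578 z 0.0405 | ax -0.001 ay -0.002 az 0.000 | dist 0.163 ang 0.1deg rows>=3
0.5 x 0.0010 y 0.1683 z 0.0551 | ax -0.001 ay -0.002 az 0.000 | dist 0.177 ang 0.1deg rows>=3
0.35 x 0.0010 y 0.1766 z 0.0711 | ax -0.001 ay -0.002 az 0.000 | dist 0.190 ang 0.1deg rows>=4
0.2 x 0.0009 y 0.1824 z 0.0882 | ax -0.001 ay -0.002 az 0.000 | dist 0.203 ang 0.1deg rows>=4
0.1 x 0.0009 y 0.1848 z 0.0999 | ax -0.001 ay -0.002 az 0.000 | dist 0.210 ang 0.1deg rows>=4
0.03 x 0.0009 y 0.1857 z 0.1083 | ax -0.001 ay -0.002 az 0.000 | dist 0.215 ang 0.1deg rows>=4
-0.02 x 0.0009 y 0.1861 z 0.1143 | ax -0.001 ay -0.002 az 0.000 | dist 0.218 ang 0.1deg rows>=4
```

Emit:
play_rows:
  plan:
    - {"ax": 0, "ay": 0, "az": 0, "x": 0.001, "y": 0.012, "z": 0.003, "grip": 0.0}
    - {"ax": 0, "ay": 0, "az": 0, "x": 0.001, "y": 0.024, "z": 0.003, "grip": 0.0}
    - {"ax": 0, "ay": 0, "az": 0, "x": 0.001, "y": 0.039, "z": 0.003, "grip": 0.0}
    - {"ax": 0, "ay": 0, "az": 0, "x": 0.001, "y": 0.055, "z": 0.001, "grip": 0.0}
    - {"ax": 0, "ay": 0, "az": 0, "x": 0.001, "y": 0.068, "z": -0.002, "grip": 0.0}

```text
clock: 34.98
position: [0.4499, -0.1494, 0.2334]
eef_rot: [0.764, 0.645, -0.0, -0.002]
contact_force: [-4.1, -0.2, -2.5]
grip_width: 0.004
```

Run:
```python
from h import *
st(); print(inbox(bot.sense()['position']))
im=snap('scene','s33.png');crop(im,'s33c.png',60,200,280,420,3)
for a in [1.4,1.25,1.1,.95,.8,.65,.5,.35,.2,.1,.03,-.02]:
    x=.08-.12*np.cos(a)+.006*np.sin(a)+.0175; z=.1+.12*np.sin(a)+.006*np.cos(a)+.014
    print(a,end=' '); rel(*tgt(box(x,-.062,z),TA))
```

```text
t 34.98 pos [ 0.4499 -0.1494  0.2334] yang -0.169 tilt(z) [-0.003  0.003 -1.   ] F [-4.1 -0.2 -2.5] grip mm 0.3 q [-0.37 -0.11  2.04  0.    1.21 -0.21]
[ 0.09494413 -0.061992  ]
1.4 x 0.0001 y 0.0103 z 0.0005 | ax -0.001 ay -0.002 az 0.001 | dist 0.010 ang 0.2deg rows>=1
1.25 x 0.0000 y 0.0280 z 0.0040 | ax -0.001 ay -0.002 az 0.001 | dist 0.028 ang 0.2deg rows>=1
1.1 x 0.0000 y 0.0449 z 0.0101 | ax -0.001 ay -0.002 az 0.001 | dist 0.046 ang 0.2deg rows>=1
0.95 x -0.0000 y 0.0608 z 0.0187 | ax -0.001 ay -0.002 az 0.001 | dist 0.064 ang 0.2deg rows>=2
0.8 x -0.0000 y 0.0752 z 0.0295 | ax -0.001 ay -0.002 az 0.001 | dist 0.081 ang 0.2deg rows>=2
0.65 x -0.0001 y 0.0878 z 0.0423 | ax -0.001 ay -0.002 az 0.001 | dist 0.097 ang 0.2deg rows>=2
0.5 x -0.0001 y 0.0984 z 0.0569 | ax -0.001 ay -0.002 az 0.001 | dist 0.114 ang 0.2deg rows>=2
0.35 x -0.0002 y 0.1066 z 0.0729 | ax -0.001 ay -0.002 az 0.001 | dist 0.129 ang 0.2deg rows>=3
0.2 x -0.0002 y 0.1124 z 0.0900 | ax -0.001 ay -0.002 az 0.001 | dist 0.144 ang 0.2deg rows>=3
0.1 x -0.0002 y 0.1148 z 0.1017 | ax -0.001 ay -0.002 az 0.001 | dist 0.153 ang 0.2deg rows>=3
0.03 x -0.0002 y 0.1158 z 0.1101 | ax -0.001 ay -0.002 az 0.001 | dist 0.160 ang 0.2deg rows>=3
-0.02 x -0.0003 y 0.1161 z 0.1161 | ax -0.001 ay -0.002 az 0.001 | dist 0.164 ang 0.2deg rows>=3
```

Emit:
play_rows:
  plan:
    - {"ax": 0, "ay": 0, "az": 0, "x": 0, "y": 0.0103, "z": 0.0005, "grip": 0.0}
    - {"ax": 0, "ay": 0, "az": 0, "x": 0, "y": 0.028, "z": 0.004, "grip": 0.0}
    - {"ax": 0, "ay": 0, "az": 0, "x": 0, "y": 0.045, "z": 0.01, "grip": 0.0}
    - {"ax": 0, "ay": 0, "az": 0, "x": 0, "y": 0.061, "z": 0.0187, "grip": 0.0}
    - {"ax": 0, "ay": 0, "az": 0, "x": 0, "y": 0.075, "z": 0.0295, "grip": 0.0}
    - {"ax": 0, "ay": 0, "az": 0, "x": 0, "y": 0.088, "z": 0.0423, "grip": 0.0}
    - {"ax": 0, "ay": 0, "az": 0, "x": 0, "y": 0.098, "z": 0.057, "grip": 0.0}
    - {"ax": 0, "ay": 0, "az": 0, "x": 0, "y": 0.107, "z": 0.073, "grip": 0.0}
    - {"ax": 0, "ay": 0, "az": 0, "x": 0, "y": 0.1124, "z": 0.09, "grip": 0.0}
    - {"ax": 0, "ay": 0, "az": 0, "x": 0, "y": 0.115, "z": 0.1, "grip": 0.0}

```text
clock: 36.28
position: [0.564, -0.1686, 0.1316]
eef_rot: [0.764, 0.645, -0.0, -0.002]
contact_force: [-0.9, -0.4, 1.3]
grip_width: 0.006
```

Run:
```python
from h import *
st(); print(inbox(bot.sense()['position']))
im=snap('scene','s34.png');crop(im,'s34c.png',60,250,280,470,3)
for a in [.1,.03,-.02,-.04]:
    x=.08-.12*np.cos(a)+.006*np.sin(a)+.0175; z=.1+.12*np.sin(a)+.006*np.cos(a)+.014
    print(a,end=' '); rel(*tgt(box(x,-.062,z),TA))
```

```text
t 36.27 pos [ 0.564  -0.1686  0.1316] yang -0.169 tilt(z) [-0.003  0.003 -1.   ] F [-0.9 -0.4  1.3] grip mm 0.5 q [-0.33  0.21  1.91  0.    1.03 -0.17]
[-0.02077529 -0.06233894]
0.1 x -0.0005 y 0.0013 z -0.0015 | ax -0.006 ay -0.003 az 0.000 | dist 0.002 ang 0.4deg rows>=1
0.03 x -0.0005 y 0.0024 z 0.0068 | ax -0.006 ay -0.003 az 0.000 | dist 0.007 ang 0.4deg rows>=1
-0.02 x -0.0005 y 0.0027 z 0.0128 | ax -0.006 ay -0.003 az 0.000 | dist 0.013 ang 0.4deg rows>=1
-0.04 x -0.0005 y 0.0028 z 0.0152 | ax -0.006 ay -0.003 az 0.000 | dist 0.015 ang 0.4deg rows>=1
```

Emit:
play_rows:
  plan:
    - {"ax": 0, "ay": 0, "az": 0, "x": 0, "y": 0.002, "z": 0.005, "grip": 0.0}
    - {"ax": 0, "ay": 0, "az": 0, "x": 0, "y": 0.002, "z": 0.009, "grip": 0.0}
    - {"ax": 0, "ay": 0, "az": 0, "x": 0, "y": 0.002, "z": 0.012, "grip": 0.0}
    - {"ax": 0, "ay": 0, "az": 0, "x": 0, "y": 0.002, "z": 0.0125, "grip": 0.0}

```text
clock: 36.83
position: [0.5647, -0.1685, 0.1203]
eef_rot: [0.764, 0.645, -0.001, -0.004]
contact_force: [-6.9, 2.6, 14.9]
grip_width: 0.005
```

Emit:
play_rows:
  plan:
    - {"ax": 0, "ay": 0, "az": 0, "x": 0, "y": 0, "z": 0.002, "grip": 0.0}
    - {"ax": 0, "ay": 0, "az": 0, "x": 0, "y": 0, "z": 0.002, "grip": 0.0}
    - {"ax": 0, "ay": 0, "az": 0, "x": 0, "y": 0, "z": -0.04, "grip": 0.0}
    - {"ax": 0, "ay": 0, "az": 0, "x": 0.05, "y": 0, "z": -0.1, "grip": 0.03}
    - {"ax": 0, "ay": 0, "az": 0, "x": 0.11, "y": 0, "z": -0.16, "grip": 0.06}
    - {"ax": 0, "ay": 0, "az": 0, "x": 0.16, "y": 0, "z": -0.18, "grip": 0.08}
    - {"ax": 0, "ay": 0, "az": 0, "x": 0.16, "y": 0, "z": -0.18, "grip": 0.08}

```text
clock: 37.7
position: [0.594, -0.009, 0.3043]
eef_rot: [0.764, 0.646, 0.001, -0.002]
contact_force: [0.5, -0.6, -0.3]
grip_width: 0.435
```

Run:
```python
from h import *
st()
im=snap('side','d35.png');crop(im,'d35c.png',340,100,500,240,5)
im=snap('scene','s35.png');crop(im,'s35c.png',60,250,280,470,3);crop(im,'s35m.png',310,120,470,240,5)
S=cams.get_calibration('scene')
print('lid corners shut',[proj(S,lidpt(0,.16,y,.006)).round(1) for y in(-.075,.075)],'.05',[proj(S,lidpt(.05,.16,y,.006)).round(1) for y in(-.075,.075)],'pin', proj(S,box(-.098,0,.144)))
```

```text
t 37.7 pos [ 0.594  -0.009   0.3043] yang -0.167 tilt(z) [-0.001  0.005 -1.   ] F [ 0.5 -0.6 -0.3] grip mm 38.3 q [-0.06  0.08  1.72  0.    1.34  0.11]
lid corners shut [array([254.1, 385.1]), array([180.5, 444.2])] .05 [array([253.4, 383.6]), array([179.1, 443. ])] pin [220.28147855 416.87866217]
```

Run:
```python
from h import *
S=cams.get_calibration('scene'); f=lambda u:(310+u[0]/5,120+u[1]/5)
h=onz(S,f((487,303)),.062); e=onz(S,f((306,185)),.044); print(h,e,np.linalg.norm(h[:2]-e[:2]))
th=np.arctan2(*(h-e)[1::-1]); print('yaw',th)
for u in [(280,229),(187,290),(410,487),(508,415)]: print('cork',onz(S,f(u),.004))
print('mug',onz(S,f((600,335)),0.0), onz(S,f((620,170)),.095))
g=h[:2]-.04*np.array([np.cos(th),np.sin(th)])
for a in (th+np.pi/2,th-np.pi/2): print(a,'q6~',np.arctan2(g[1],g[0])-a); 
rel(*tgt((*g,.25),th-np.pi/2))
```

```text
[0.54896551 0.44401523 0.062     ] [0.4228212  0.46597619 0.044     ] 0.12804167949859954
yaw -0.17236638923615447
cork [0.41130557 0.46366014 0.004     ]
cork [0.39951218 0.39668618 0.004     ]
cork [0.56603398 0.36564486 0.004     ]
cork [0.57819836 0.43550503 0.004     ]
mug [0.58432789 0.51454113 0.        ] [0.56309648 0.53257238 0.095     ]
1.3984299375587421 q6~ -0.6740558336342881
-1.743162716031051 q6~ 2.4675368199555052
x 0.4395 y -0.1593 z 0.0559 | ax -0.005 ay -0.002 az 1.577 | dist 0.471 ang 90.4deg rows>=9
```

Run:
```python
from h import *
rel(*tgt((.50,.44,.25),1.398))
```

```text
x 0.4272 y -0.1669 z 0.0559 | ax 0.002 ay -0.005 az -1.564 | dist 0.462 ang 89.6deg rows>=9
```

Emit:
play_rows:
  plan:
    - {"ax": 0, "ay": 0, "az": -1.564, "x": 0.4272, "y": -0.167, "z": 0.056, "grip": 0.045}
    - {"ax": 0, "ay": 0, "az": -1.564, "x": 0.4272, "y": -0.167, "z": 0.056, "grip": 0.045}
    - {"ax": 0, "ay": 0, "az": -1.564, "x": 0.4272, "y": -0.167, "z": 0.056, "grip": 0.045}
    - {"ax": 0, "ay": 0, "az": -1.564, "x": 0.4272, "y": -0.167, "z": 0.056, "grip": 0.045}
    - {"ax": 0, "ay": 0, "az": -1.564, "x": 0.4272, "y": -0.167, "z": 0.056, "grip": 0.045}
    - {"ax": 0, "ay": 0, "az": -1.564, "x": 0.4272, "y": -0.167, "z": 0.056, "grip": 0.045}
    - {"ax": 0, "ay": 0, "az": -1.564, "x": 0.4272, "y": -0.167, "z": 0.056, "grip": 0.045}
    - {"ax": 0, "ay": 0, "az": -1.564, "x": 0.4272, "y": -0.167, "z": 0.056, "grip": 0.045}
    - {"ax": 0, "ay": 0, "az": -1.564, "x": 0.4272, "y": -0.167, "z": 0.056, "grip": 0.045}
    - {"ax": 0, "ay": 0, "az": -1.564, "x": 0.4272, "y": -0.167, "z": 0.056, "grip": 0.045}

```text
clock: 39.05
position: [0.4998, 0.4391, 0.2483]
eef_rot: [0.087, 0.996, 0.001, -0.001]
contact_force: [0.9, -0.4, -0.6]
grip_width: 0.511
```

Emit:
play_rows:
  plan:
    - {"ax": 0, "ay": 0, "az": 0, "x": 0, "y": 0, "z": 0, "grip": 0.045}
    - {"ax": 0, "ay": 0, "az": 0, "x": 0, "y": 0, "z": 0, "grip": 0.045}

```text
clock: 39.3
position: [0.5001, 0.4381, 0.248]
eef_rot: [0.088, 0.996, 0.001, -0.001]
contact_force: [-0.4, -0.3, 0.8]
grip_width: 0.515
```

Run:
```python
from h import *
st(); snap('wrist','w40.png'); im=snap('side','d40.png');crop(im,'d40c.png',110,280,290,420,4)
```

```text
t 39.3 pos [0.5001 0.4381 0.248 ] yang 1.396 tilt(z) [-0.002  0.002 -1.   ] F [-0.4 -0.3  0.8] grip mm 45.4 q [ 0.68  0.25  1.63  0.    1.26 -0.72]
```

Run:
```python
from fit import *
W=cams.get_calibration('wrist')
im=cv2.imread('pics/w40.png'); crop(im,'w40c.png',230,80,430,310,3)
a=onz(W,(342.5,112),.046);b=onz(W,(335.5,233),.046);print(a,b,np.linalg.norm(a-b)); d=(b-a)/np.linalg.norm(b-a); print('yaw',np.arctan2(d[1],d[0]),'head',a+d*.135,b+d*.025)
pc=[onz(W,u,.004) for u in [(259,103),(330,104),(264,271)]]; print(pc)
print('mug rim', onz(W,(450,210+25),.095), [onz(W,u,.095) for u in [(395,265),(492,268),(440,236),(443,321)]])
```

```text
[0.41908216 0.47363614 0.046     ] [0.52329566 0.45078785 0.046     ] 0.10668878170001328
yaw -0.2158301035937092 head [0.55095002 0.44472476 0.046     ] [0.54771563 0.44543389 0.046     ]
[array([0.39691059, 0.39986378, 0.004     ]), array([0.40933778, 0.46580362, 0.004     ]), array([0.56458462, 0.36775523, 0.004     ])]
mug rim [0.52618022 0.54046448 0.095     ] [array([0.54402346, 0.49443754, 0.095     ]), array([0.56039643, 0.57236824, 0.095     ]), array([0.52563467, 0.5325544 , 0.095     ]), array([0.60224636, 0.52914595, 0.095     ])]
```

Run:
```python
from h import *
rel(*tgt((.512,.453,.12),1.368));rel(*tgt((.512,.453,.049),1.368))
```

```text
x -0.0094 y 0.0161 z 0.1284 | ax 0.002 ay -0.002 az 0.028 | dist 0.130 ang 1.6deg rows>=3
x -0.0096 y 0.0159 z 0.1994 | ax 0.002 ay -0.002 az 0.028 | dist 0.200 ang 1.6deg rows>=4
```

Emit:
play_rows:
  plan:
    - {"ax": 0, "ay": 0, "az": 0.028, "x": -0.0094, "y": 0.016, "z": 0.05, "grip": 0.045}
    - {"ax": 0, "ay": 0, "az": 0.028, "x": -0.0094, "y": 0.016, "z": 0.1, "grip": 0.045}
    - {"ax": 0, "ay": 0, "az": 0.028, "x": -0.0094, "y": 0.016, "z": 0.145, "grip": 0.045}
    - {"ax": 0, "ay": 0, "az": 0.028, "x": -0.0094, "y": 0.016, "z": 0.145, "grip": 0.045}
    - {"ax": 0, "ay": 0, "az": 0.028, "x": -0.0094, "y": 0.016, "z": 0.145, "grip": 0.045}

```text
clock: 40.02
position: [0.5129, 0.4537, 0.1052]
eef_rot: [0.101, 0.995, 0.002, -0.0]
contact_force: [-0.7, 0.4, -0.6]
grip_width: 0.512
```

Run:
```python
from h import *
st(); snap('wrist','w41.png'); im=snap('side','d41.png');crop(im,'d41c.png',110,260,310,430,4)
rel(*tgt((.512,.453,.049),1.368))
```

```text
t 40.02 pos [0.5129 0.4537 0.1052] yang 1.368 tilt(z) [-0.     0.004 -1.   ] F [-0.7  0.4 -0.6] grip mm 45.1 q [ 0.69  0.4   1.71  0.    1.03 -0.68]
x 0.0014 y -0.0021 z 0.0578 | ax 0.006 ay 0.001 az 0.000 | dist 0.058 ang 0.4deg rows>=1
```

Run:
```python
from fit import *
W=cams.get_calibration('wrist')
for P in [(.549,.445,.06),(.512,.453,.03),(.512,.453,.091)]: print(P,proj(W,P))
a=onz(W,(318,80),.044);b=onz(W,(316,288),.044);d=(b-a);L=np.linalg.norm(d);d/=L;print(a,b,L,np.arctan2(d[1],d[0]),'head',b+d*.025,a+d*.135)
# head top handle-side edge
print('head top handle-side edge mid',onz(W,(318,308),.062))
crop(cv2.imread('pics/w41.png'),'w41c.png',180,60,400,380,2.5)
```

```text
(0.549, 0.445, 0.06) [313.87333852 340.36514835]
(0.512, 0.453, 0.03) [314.70922414 256.40804539]
(0.512, 0.453, 0.091) [313.98992301 304.27113375]
[0.41900144 0.47402219 0.044     ] [0.52585003 0.45094379 0.044     ] 0.10931254791653293 -0.21272375045855288 head [0.55028652 0.44566572 0.044     ] [0.55095848 0.44552058 0.044     ]
head top handle-side edge mid [0.52914641 0.45136886 0.062     ]
```

Emit:
play_rows:
  plan:
    - {"ax": 0.005, "ay": 0, "az": 0, "x": 0.002, "y": 0, "z": 0.03, "grip": 0.045}
    - {"ax": 0.005, "ay": 0, "az": 0, "x": 0.002, "y": 0, "z": 0.052, "grip": 0.045}
    - {"ax": 0.005, "ay": 0, "az": 0, "x": 0.002, "y": 0, "z": 0.0555, "grip": 0.045}
    - {"ax": 0.005, "ay": 0, "az": 0, "x": 0.002, "y": 0, "z": 0.0555, "grip": 0.045}

```text
clock: 40.62
position: [0.512, 0.4552, 0.0515]
eef_rot: [0.101, 0.995, 0.001, 0.0]
contact_force: [-0.4, 0.7, 0.9]
grip_width: 0.512
```

Run:
```python
from h import *
st(); im=snap('side','d42.png');crop(im,'d42c.png',110,260,310,430,4)
```

```text
t 40.62 pos [0.512  0.4552 0.0515] yang 1.368 tilt(z) [ 0.001  0.001 -1.   ] F [-0.4  0.7  0.9] grip mm 45.1 q [ 0.69  0.46  1.74  0.    0.94 -0.68]
```

Emit:
play_rows:
  plan:
    - {"ax": 0, "ay": 0, "az": 0, "x": 0.001, "y": -0.001, "z": 0.003, "grip": 0.045}
    - {"ax": 0, "ay": 0, "az": 0, "x": 0.001, "y": -0.001, "z": 0.003, "grip": 0.01}
    - {"ax": 0, "ay": 0, "az": 0, "x": 0.001, "y": -0.001, "z": 0.003, "grip": 0.01}
    - {"ax": 0, "ay": 0, "az": 0, "x": 0.001, "y": -0.001, "z": 0.003, "grip": 0.01}
    - {"ax": 0, "ay": 0, "az": 0, "x": 0.001, "y": -0.001, "z": 0.003, "grip": 0.01}
    - {"ax": 0, "ay": 0, "az": 0, "x": 0.001, "y": -0.001, "z": -0.015, "grip": 0.01}
    - {"ax": 0, "ay": 0, "az": 0, "x": 0.001, "y": -0.001, "z": -0.03, "grip": 0.01}
  grip_force: 55

```text
clock: 41.55
position: [0.511, 0.4547, 0.0828]
eef_rot: [0.101, 0.995, 0.001, 0.001]
contact_force: [-0.2, -0.2, -3.2]
grip_width: 0.267
```

Run:
```python
from h import *
st(); snap('wrist','w43.png'); im=snap('side','d43.png');crop(im,'d43c.png',110,260,310,430,4)
```

```text
t 41.55 pos [0.511  0.4547 0.0828] yang 1.368 tilt(z) [ 0.002  0.002 -1.   ] F [-0.2 -0.2 -3.2] grip mm 23.5 q [ 0.69  0.42  1.73  0.    0.99 -0.68]
```

Run:
```python
from h import *
rel(*tgt((.52,.25,.10),1.368));rel(*tgt((.52,.25,.052),1.368))
```

```text
x -0.0487 y -0.2002 z -0.0158 | ax 0.006 ay 0.005 az -0.000 | dist 0.207 ang 0.5deg rows>=4
x -0.0485 y -0.2005 z 0.0322 | ax 0.006 ay 0.005 az -0.000 | dist 0.209 ang 0.5deg rows>=4
```

Emit:
play_rows:
  plan:
    - {"ax": 0, "ay": 0, "az": 0, "x": 0, "y": -0.02, "z": -0.03, "grip": 0.01}
    - {"ax": 0, "ay": 0, "az": 0, "x": -0.02, "y": -0.07, "z": -0.03, "grip": 0.01}
    - {"ax": 0.003, "ay": 0.002, "az": 0, "x": -0.04, "y": -0.13, "z": -0.03, "grip": 0.01}
    - {"ax": 0.006, "ay": 0.005, "az": 0, "x": -0.0487, "y": -0.18, "z": -0.02, "grip": 0.01}
    - {"ax": 0.006, "ay": 0.005, "az": 0, "x": -0.0487, "y": -0.2, "z": 0.0, "grip": 0.01}
    - {"ax": 0.006, "ay": 0.005, "az": 0, "x": -0.0487, "y": -0.2, "z": 0.0, "grip": 0.01}
    - {"ax": 0.006, "ay": 0.005, "az": 0, "x": -0.0487, "y": -0.2, "z": 0.0, "grip": 0.01}

```text
clock: 42.52
position: [0.5209, 0.2513, 0.0851]
eef_rot: [0.101, 0.995, 0.001, 0.001]
contact_force: [-0.2, 0.1, -3.7]
grip_width: 0.272
```

Run:
```python
from h import *
st(); rel(*tgt((.52,.25,.048),1.368)); snap('scene','s44.png'); im=snap('side','d44.png');crop(im,'d44c.png',210,220,410,390,4)
```

```text
t 42.52 pos [0.5209 0.2513 0.0851] yang 1.368 tilt(z) [ 0.001  0.002 -1.   ] F [-0.2  0.1 -3.7] grip mm 24.0 q [ 0.41  0.24  1.97  0.    0.93 -0.96]
x 0.0006 y -0.0015 z 0.0371 | ax 0.002 ay 0.001 az -0.000 | dist 0.037 ang 0.1deg rows>=1
```

Set it down gently on the clear bench to regrip deeper.

Emit:
play_rows:
  plan:
    - {"ax": 0, "ay": 0, "az": 0, "x": 0, "y": 0, "z": 0.02, "grip": 0.01}
    - {"ax": 0, "ay": 0, "az": 0, "x": 0, "y": 0, "z": 0.034, "grip": 0.01}
    - {"ax": 0, "ay": 0, "az": 0, "x": 0, "y": 0, "z": 0.039, "grip": 0.01}
    - {"ax": 0, "ay": 0, "az": 0, "x": 0, "y": 0, "z": 0.041, "grip": 0.01}
    - {"ax": 0, "ay": 0, "az": 0, "x": 0, "y": 0, "z": 0.041, "grip": 0.01}

```text
clock: 43.25
position: [0.5205, 0.2514, 0.047]
eef_rot: [0.1, 0.995, -0.0, -0.0]
contact_force: [-10.2, -7.0, 22.0]
grip_width: 0.269
```

Emit:
play_rows:
  plan:
    - {"ax": 0, "ay": 0, "az": 0, "x": 0, "y": 0, "z": -0.002, "grip": 0.045}
    - {"ax": 0, "ay": 0, "az": 0, "x": 0, "y": 0, "z": -0.002, "grip": 0.045}
    - {"ax": 0, "ay": 0, "az": 0, "x": 0, "y": 0, "z": -0.002, "grip": 0.045}

```text
clock: 43.62
position: [0.5205, 0.2515, 0.0485]
eef_rot: [0.1, 0.995, -0.0, -0.0]
contact_force: [0.2, -0.3, 0.0]
grip_width: 0.508
```

Run:
```python
from h import *
st(); im=snap('wrist','w45.png'); crop(im,'w45c.png',180,60,460,380,2)
W=cams.get_calibration('wrist')
```

```text
t 43.62 pos [0.5205 0.2515 0.0485] yang 1.370 tilt(z) [-0.001 -0.    -1.   ] F [ 0.2 -0.3  0. ] grip mm 44.8 q [ 0.41  0.29  1.98  0.    0.87 -0.96]
```

Run:
```python
from fit import *
W=cams.get_calibration('wrist')
a=onz(W,(337,72),.042);b=onz(W,(314,346),.042);d=b-a;L=np.linalg.norm(d);d/=L;y=np.arctan2(d[1],d[0]);h=b+d*.025
print(a,b,L,y,'head',h,a+d*.135); g=h-d*.038
rel(*tgt((g[0],g[1],.047),y+np.pi/2)); rel(*tgt((g[0],g[1],.028),y+np.pi/2))
```

```text
[0.42976117 0.27648596 0.042     ] [0.53324401 0.24710033 0.042     ] 0.10757421515609132 -0.27668276207270276 head [0.55729318 0.24027118 0.042     ] [0.5596267  0.23960854 0.042     ]
x -0.0005 y -0.0007 z 0.0014 | ax -0.001 ay -0.001 az 0.076 | dist 0.002 ang 4.3deg rows>=1
x -0.0005 y -0.0007 z 0.0204 | ax -0.001 ay -0.001 az 0.076 | dist 0.020 ang 4.3deg rows>=1
```

Emit:
play_rows:
  plan:
    - {"ax": 0, "ay": 0, "az": 0.076, "x": 0, "y": -0.0007, "z": 0.001, "grip": 0.045}
    - {"ax": 0, "ay": 0, "az": 0.076, "x": 0, "y": -0.0007, "z": 0.012, "grip": 0.045}
    - {"ax": 0, "ay": 0, "az": 0.076, "x": 0, "y": -0.0007, "z": 0.0205, "grip": 0.045}
    - {"ax": 0, "ay": 0, "az": 0.076, "x": 0, "y": -0.0007, "z": 0.0205, "grip": 0.045}
    - {"ax": 0, "ay": 0, "az": 0.076, "x": 0, "y": -0.0007, "z": 0.0205, "grip": 0.01}
    - {"ax": 0, "ay": 0, "az": 0.076, "x": 0, "y": -0.0007, "z": 0.0205, "grip": 0.01}
    - {"ax": 0, "ay": 0, "az": 0.076, "x": 0, "y": -0.0007, "z": 0.0205, "grip": 0.01}
    - {"ax": 0, "ay": 0, "az": 0.076, "x": 0, "y": -0.0007, "z": 0.0205, "grip": 0.01}
  grip_force: 60

```text
clock: 44.68
position: [0.5203, 0.2508, 0.0282]
eef_rot: [0.138, 0.99, -0.0, -0.0]
contact_force: [-0.1, 0.1, 0.9]
grip_width: 0.269
```

Run:
```python
from h import *
st(); im=snap('wrist','w46.png'); crop(im,'w46c.png',180,60,460,380,2)
```

```text
t 44.67 pos [0.5203 0.2508 0.0282] yang 1.294 tilt(z) [-0.001 -0.    -1.   ] F [-0.1  0.1  0.9] grip mm 23.7 q [ 0.41  0.32  1.99 -0.    0.83 -0.89]
```

Run:
```python
from h import *
TM=BY-np.pi+np.pi/2
print(box(-.067,0,.23),TM)
rel(*tgt(box(-.067,0,.23),TM))
```

```text
[ 0.59903879 -0.23780832  0.23      ] 1.4012036732051034
x -0.2092 y -0.4486 z -0.2017 | ax -0.001 ay -0.001 az -0.107 | dist 0.534 ang 6.2deg rows>=9
```

Emit:
play_rows:
  plan:
    - {"ax": 0, "ay": 0, "az": 0, "x": 0, "y": 0, "z": -0.05, "grip": 0.01}
    - {"ax": 0, "ay": 0, "az": 0, "x": 0, "y": 0, "z": -0.11, "grip": 0.01}
    - {"ax": 0, "ay": 0, "az": 0, "x": -0.02, "y": -0.03, "z": -0.17, "grip": 0.01}
    - {"ax": 0, "ay": 0, "az": -0.05, "x": -0.05, "y": -0.08, "z": -0.2, "grip": 0.01}
    - {"ax": 0, "ay": 0, "az": -0.107, "x": -0.2, "y": -0.43, "z": -0.2, "grip": 0.01}
    - {"ax": 0, "ay": 0, "az": -0.107, "x": -0.2, "y": -0.43, "z": -0.2, "grip": 0.01}
    - {"ax": 0, "ay": 0, "az": -0.107, "x": -0.2, "y": -0.43, "z": -0.2, "grip": 0.01}
    - {"ax": 0, "ay": 0, "az": -0.107, "x": -0.2, "y": -0.43, "z": -0.2, "grip": 0.01}
    - {"ax": 0, "ay": 0, "az": -0.107, "x": -0.2, "y": -0.43, "z": -0.2, "grip": 0.01}
    - {"ax": 0, "ay": 0, "az": -0.107, "x": -0.2, "y": -0.43, "z": -0.2, "grip": 0.01}

```text
clock: 45.98
position: [0.5927, -0.2052, 0.227]
eef_rot: [0.085, 0.996, 0.0, -0.001]
contact_force: [1.1, -0.2, -3.5]
grip_width: 0.263
```

Run:
```python
from h import *
st(); rel(*tgt(box(-.067,0,.22),BY-np.pi/2)); snap('wrist','w47.png'); im=snap('scene','s47.png'); im=snap('side','d47.png');crop(im,'d47c.png',320,60,500,240,4)
```

```text
t 45.98 pos [ 0.5927 -0.2052  0.227 ] yang 1.401 tilt(z) [-0.002  0.001 -1.   ] F [ 1.1 -0.2 -3.5] grip mm 23.2 q [-0.37  0.19  1.74 -0.    1.21 -1.77]
x -0.0118 y -0.0310 z 0.0070 | ax 0.000 ay -0.002 az -0.001 | dist 0.034 ang 0.1deg rows>=1
```

Emit:
play_rows:
  plan:
    - {"ax": 0, "ay": -0.002, "az": 0, "x": -0.0118, "y": -0.031, "z": 0.01, "grip": 0.01}
    - {"ax": 0, "ay": -0.002, "az": 0, "x": -0.0118, "y": -0.031, "z": 0.015, "grip": 0.01}
    - {"ax": 0, "ay": -0.002, "az": 0, "x": -0.0118, "y": -0.031, "z": 0.015, "grip": 0.01}
    - {"ax": 0, "ay": -0.002, "az": 0, "x": -0.0118, "y": -0.031, "z": 0.015, "grip": 0.01}

```text
clock: 46.62
position: [0.5988, -0.2376, 0.2118]
eef_rot: [0.087, 0.996, 0.0, -0.0]
contact_force: [-0.1, 0.3, -3.6]
grip_width: 0.266
```

Run:
```python
from h import *
st(); rel(*tgt(box(-.067,0,.157),BY-np.pi/2)); im=snap('wrist','w48.png'); im=snap('scene','s48.png');crop(im,'s48c.png',140,310,300,470,4); im=snap('side','d48.png');crop(im,'d48c.png',320,60,500,240,4)
S=cams.get_calibration('scene');D=cams.get_calibration('side')
print('pin',proj(S,box(-.098,0,.144)),proj(D,box(-.098,0,.144)))
```

```text
t 46.62 pos [ 0.5988 -0.2376  0.2118] yang 1.397 tilt(z) [-0.001  0.    -1.   ] F [-0.1  0.3 -3.6] grip mm 23.5 q [-0.42  0.23  1.72 -0.    1.19 -1.81]
x -0.0003 y -0.0002 z 0.0548 | ax 0.000 ay -0.001 az -0.004 | dist 0.055 ang 0.2deg rows>=1
pin [220.28147855 416.87866217] [386.68771629 139.06365146]
```

Emit:
play_rows:
  plan:
    - {"ax": 0, "ay": 0, "az": 0, "x": 0, "y": 0, "z": 0.052, "grip": 0.01}
    - {"ax": 0, "ay": 0, "az": 0, "x": 0, "y": 0, "z": 0.052, "grip": 0.01}
    - {"ax": 0, "ay": 0, "az": 0, "x": 0, "y": 0, "z": 0.0, "grip": 0.01}
    - {"ax": 0, "ay": 0, "az": 0, "x": 0, "y": 0, "z": 0.0, "grip": 0.01}
    - {"ax": 0, "ay": 0, "az": 0, "x": 0, "y": 0, "z": 0.0, "grip": 0.01}

```text
clock: 47.4
position: [0.5991, -0.2381, 0.213]
eef_rot: [0.087, 0.996, -0.0, 0.0]
contact_force: [-0.8, -0.6, -3.7]
grip_width: 0.265
```

Run:
```python
from h import *
st(); im=snap('wrist','w49.png'); im=snap('side','d49.png');crop(im,'d49c.png',320,60,500,240,4)
S=cams.get_calibration('scene');D=cams.get_calibration('side')
print('pin home',proj(D,box(-.098,0,.129)))
```

```text
t 47.4 pos [ 0.5991 -0.2381  0.213 ] yang 1.397 tilt(z) [ 0.001 -0.001 -1.   ] F [-0.8 -0.6 -3.7] grip mm 23.3 q [-0.42  0.23  1.72 -0.    1.19 -1.81]
pin home [386.12957662 143.68080328]
```

Emit:
play_rows:
  plan:
    - {"ax": 0, "ay": 0, "az": 0, "x": 0, "y": 0, "z": 0.0575, "grip": 0.01}
    - {"ax": 0, "ay": 0, "az": 0, "x": 0, "y": 0, "z": 0.06, "grip": 0.01}
    - {"ax": 0, "ay": 0, "az": 0, "x": 0, "y": 0, "z": 0.0, "grip": 0.01}
    - {"ax": 0, "ay": 0, "az": 0, "x": 0, "y": 0, "z": 0.0, "grip": 0.01}
    - {"ax": 0, "ay": 0, "az": 0, "x": 0, "y": 0, "z": 0.0, "grip": 0.01}

```text
clock: 48.12
position: [0.5972, -0.2373, 0.2094]
eef_rot: [0.087, 0.996, 0.001, -0.002]
contact_force: [-0.2, -0.2, -3.9]
grip_width: 0.264
```

Run:
```python
from h import *
st(); im=snap('wrist','w50.png'); im=snap('side','d50.png');crop(im,'d50c.png',370,125,420,175,12)
im=cv2.imread('pics/d49.png');crop(im,'d49d.png',370,125,420,175,12)
im=cv2.imread('pics/d48.png');crop(im,'d48d.png',370,125,420,175,12)
a=[cv2.imread('pics/d%s.png'%k)[:, :400] for k in ('48d','49d','50c')]; cv2.imwrite('pics/cmp.png',cv2.resize(np.hstack([cv2.resize(x,None,fx=.66,fy=.66) for x in a]),None,fx=1,fy=1))
```

```text
t 48.12 pos [ 0.5972 -0.2373  0.2094] yang 1.397 tilt(z) [-0.005  0.002 -1.   ] F [-0.2 -0.2 -3.9] grip mm 23.3 q [-0.42  0.24  1.72 -0.    1.19 -1.81]
```

Run:
```python
from h import *
hd=-.08; H=np.array([.5305,.400]); T=H-.0387*np.array([np.cos(hd),np.sin(hd)]); print(T)
rel(*tgt((*T,.25),hd+np.pi/2)); rel(*tgt((.52,0,.25),hd+np.pi/2))
```

```text
[0.49192377 0.4030927 ]
x 0.2138 y 0.6125 z -0.0395 | ax 0.002 ay -0.007 az -0.094 | dist 0.650 ang 5.4deg rows>=11
x 0.1165 y 0.2203 z -0.0408 | ax 0.002 ay -0.007 az -0.094 | dist 0.253 ang 5.4deg rows>=5
```

Emit:
play_rows:
  plan:
    - {"ax": 0, "ay": 0, "az": 0, "x": 0, "y": 0, "z": -0.05, "grip": 0.01}
    - {"ax": 0, "ay": -0.007, "az": -0.094, "x": 0.2138, "y": 0.6125, "z": -0.05, "grip": 0.01}
    - {"ax": 0, "ay": -0.007, "az": -0.094, "x": 0.2138, "y": 0.6125, "z": -0.05, "grip": 0.01}
    - {"ax": 0, "ay": -0.007, "az": -0.094, "x": 0.2138, "y": 0.6125, "z": -0.05, "grip": 0.01}
    - {"ax": 0, "ay": -0.007, "az": -0.094, "x": 0.2138, "y": 0.6125, "z": -0.05, "grip": 0.01}
    - {"ax": 0, "ay": -0.007, "az": -0.094, "x": 0.2138, "y": 0.6125, "z": -0.05, "grip": 0.01}
    - {"ax": 0, "ay": -0.007, "az": -0.094, "x": 0.2138, "y": 0.6125, "z": -0.05, "grip": 0.01}
    - {"ax": 0, "ay": -0.007, "az": -0.094, "x": 0.2138, "y": 0.6125, "z": -0.05, "grip": 0.01}
    - {"ax": 0, "ay": -0.007, "az": -0.094, "x": 0.2138, "y": 0.6125, "z": -0.05, "grip": 0.01}

```text
clock: 49.35
position: [0.5143, 0.2578, 0.2576]
eef_rot: [0.04, 0.999, 0.0, -0.002]
contact_force: [0.6, 1.4, -3.7]
grip_width: 0.265
```

Run:
```python
from h import *
st(); rel(*tgt((.4919,.4031,.15),-.08+np.pi/2))
im=snap('wrist','w51.png'); im=snap('scene','s51.png'); crop(im,'s51c.png',130,310,290,470,4)
```

```text
t 49.35 pos [0.5143 0.2578 0.2576] yang 1.491 tilt(z) [-0.003  0.001 -1.   ] F [ 0.6  1.4 -3.7] grip mm 23.3 q [ 0.42  0.07  1.81  0.    1.26 -1.07]
x 0.0335 y 0.1431 z 0.1078 | ax 0.000 ay -0.003 az 0.000 | dist 0.182 ang 0.2deg rows>=3
```

Run:
```python
from fit import *
S=cams.get_calibration('scene')
for z in (.144,.139,.134,.1315,.129): print(z,proj(S,box(-.098,0,z)))
W=cams.get_calibration('wrist')
uv=[(457,67),(527,75),(489,244),(425,238)]
L=[(-.085,-.035,.004),(-.085,.035,.004),(.085,.035,.004),(.085,-.035,.004)]
p,r=fit([(W,u,l) for u,l in zip(uv,L)],[.488,.416,-.18]); print('rest',p,r,'head pt',p[:2]+.045*np.array([np.cos(p[2]),np.sin(p[2])]))
# mallet in hand: handle end
print('handle end px', proj(W,onz(W,(320,62),.25)))
```

```text
0.144 [220.28147855 416.87866217]
0.139 [220.84139835 417.588722  ]
0.134 [221.39522172 418.29105068]
0.1315 [221.66987828 418.63935518]
0.129 [221.94304769 418.98577377]
rest [ 0.48467781  0.42201843 -0.16384806] [0.7 1.8 0.3 0.4] head pt [0.52907512 0.41467822]
handle end px [320.  62.]
```

Emit:
play_rows:
  plan:
    - {"ax": 0, "ay": -0.003, "az": 0, "x": 0.0335, "y": 0.143, "z": 0.05, "grip": 0.01}
    - {"ax": 0, "ay": -0.003, "az": 0, "x": 0.0335, "y": 0.143, "z": 0.08, "grip": 0.01}
    - {"ax": 0, "ay": -0.003, "az": 0, "x": 0.0335, "y": 0.143, "z": 0.1, "grip": 0.01}
    - {"ax": 0, "ay": -0.003, "az": 0, "x": 0.0335, "y": 0.143, "z": 0.1, "grip": 0.01}
    - {"ax": 0, "ay": -0.003, "az": 0, "x": 0.0335, "y": 0.143, "z": 0.1, "grip": 0.01}
    - {"ax": 0, "ay": -0.003, "az": 0, "x": 0.0335, "y": 0.143, "z": 0.1, "grip": 0.01}

```text
clock: 50.2
position: [0.4912, 0.4064, 0.1596]
eef_rot: [0.037, 0.999, 0.002, 0.0]
contact_force: [0.1, 0.6, -3.8]
grip_width: 0.265
```

Run:
```python
from h import *
st(); rel(*tgt((.4919,.4031,.05),-.08+np.pi/2))
im=snap('wrist','w52.png'); im=snap('scene','s52.png'); crop(im,'s52c.png',310,100,490,240,4)
im=snap('side','d52.png'); crop(im,'d52c.png',110,240,310,410,4)
```

```text
t 50.2 pos [0.4912 0.4064 0.1596] yang 1.496 tilt(z) [ 0.001  0.004 -1.   ] F [ 0.1  0.6 -3.8] grip mm 23.4 q [ 0.65  0.26  1.78  0.    1.09 -0.85]
x -0.0009 y -0.0037 z 0.1096 | ax 0.004 ay 0.000 az 0.005 | dist 0.110 ang 0.4deg rows>=2
```

Run:
```python
from fit import *
S=cams.get_calibration('scene')
uv=[(366.25,166),(347.5,178),(392.5,217),(411,203)]
L=[(-.085,.035,.004),(-.085,-.035,.004),(.085,-.035,.004),(.085,.035,.004)]
p,r=fit([(S,u,l) for u,l in zip(uv,L)],[.488,.416,-.18]); print('rest',p,r,'head pt',p[:2]+.045*np.array([np.cos(p[2]),np.sin(p[2])]))
D=cams.get_calibration('side'); g=lambda u:(110+u[0]/4,240+u[1]/4)
p,r=fit([(D,g(u),l) for u,l in zip([(523,625),(645,549),(489,322),(375,378)],L)],[.488,.416,-.18]); print('rest side',p,r,'head pt',p[:2]+.045*np.array([np.cos(p[2]),np.sin(p[2])]))
```

```text
rest [ 0.48873392  0.41575783 -0.1747597 ] [0.5 0.4 0.3 0.7] head pt [0.5330485  0.40793361]
rest side [ 0.4821814   0.41690365 -0.17804592] [0.7 0.3 1.9 0.4] head pt [0.52647002 0.40893384]
```

Run:
```python
from h import *
rel(*tgt((.492,.4049,.05),-.1+np.pi/2));
```

```text
x -0.0009 y -0.0022 z 0.1100 | ax 0.005 ay 0.001 az 0.025 | dist 0.110 ang 1.5deg rows>=2
```

Emit:
play_rows:
  plan:
    - {"ax": 0.005, "ay": 0, "az": 0.025, "x": -0.0009, "y": -0.0022, "z": 0.05, "grip": 0.01}
    - {"ax": 0.005, "ay": 0, "az": 0.025, "x": -0.0009, "y": -0.0022, "z": 0.09, "grip": 0.01}
    - {"ax": 0.005, "ay": 0, "az": 0.025, "x": -0.0009, "y": -0.0022, "z": 0.11, "grip": 0.01}
    - {"ax": 0.005, "ay": 0, "az": 0.025, "x": -0.0009, "y": -0.0022, "z": 0.11, "grip": 0.01}
    - {"ax": 0.005, "ay": 0, "az": 0.025, "x": -0.0009, "y": -0.0022, "z": 0.11, "grip": 0.01}

```text
clock: 50.98
position: [0.4935, 0.4059, 0.052]
eef_rot: [0.05, 0.999, 0.001, 0.002]
contact_force: [0.7, 0.7, -2.9]
grip_width: 0.266
```

Run:
```python
from h import *
st(); rel(*tgt((.492,.4049,.0325),-.1+np.pi/2))
im=snap('scene','s53.png'); crop(im,'s53c.png',310,100,490,240,4)
im=snap('side','d53.png'); crop(im,'d53c.png',110,240,310,410,4)
```

```text
t 50.98 pos [0.4935 0.4059 0.052 ] yang 1.471 tilt(z) [ 0.003  0.002 -1.   ] F [ 0.7  0.7 -2.9] grip mm 23.4 q [ 0.65  0.38  1.85 -0.    0.91 -0.82]
x 0.0014 y -0.0011 z 0.0195 | ax 0.002 ay 0.003 az -0.000 | dist 0.020 ang 0.2deg rows>=1
```

Clear of the mug. Lower gently.

Emit:
play_rows:
  plan:
    - {"ax": 0.002, "ay": 0.003, "az": 0, "x": 0.001, "y": -0.001, "z": 0.01, "grip": 0.01}
    - {"ax": 0.002, "ay": 0.003, "az": 0, "x": 0.001, "y": -0.001, "z": 0.016, "grip": 0.01}
    - {"ax": 0.002, "ay": 0.003, "az": 0, "x": 0.001, "y": -0.001, "z": 0.019, "grip": 0.01}
    - {"ax": 0.002, "ay": 0.003, "az": 0, "x": 0.001, "y": -0.001, "z": 0.0195, "grip": 0.01}

```text
clock: 51.58
position: [0.4921, 0.4049, 0.0322]
eef_rot: [0.05, 0.999, 0.0, -0.0]
contact_force: [-0.2, 0.3, -3.0]
grip_width: 0.264
```

Emit:
play_rows:
  plan:
    - {"ax": 0, "ay": 0, "az": 0, "x": 0, "y": 0, "z": 0.001, "grip": 0.01}
    - {"ax": 0, "ay": 0, "az": 0, "x": 0, "y": 0, "z": 0.002, "grip": 0.01}
    - {"ax": 0, "ay": 0, "az": 0, "x": 0, "y": 0, "z": 0.002, "grip": 0.01}

```text
clock: 51.95
position: [0.4921, 0.4049, 0.0302]
eef_rot: [0.05, 0.999, 0.0, -0.0]
contact_force: [-0.6, -0.7, -3.3]
grip_width: 0.262
```

Emit:
play_rows:
  plan:
    - {"ax": 0, "ay": 0, "az": 0, "x": 0, "y": 0, "z": 0.001, "grip": 0.01}
    - {"ax": 0, "ay": 0, "az": 0, "x": 0, "y": 0, "z": 0.0025, "grip": 0.01}
    - {"ax": 0, "ay": 0, "az": 0, "x": 0, "y": 0, "z": 0.0025, "grip": 0.01}

```text
clock: 52.32
position: [0.492, 0.4048, 0.0275]
eef_rot: [0.05, 0.999, -0.0, -0.0]
contact_force: [0.1, -0.1, -3.8]
grip_width: 0.262
```

Run:
```python
from h import *
st()
im=snap('wrist','w54.png')
im=snap('side','d54.png'); crop(im,'d54c.png',110,240,310,410,4)
im=snap('scene','s54.png'); crop(im,'s54c.png',310,100,490,240,4)
```

```text
t 52.33 pos [0.492  0.4048 0.0275] yang 1.471 tilt(z) [-0.001 -0.    -1.   ] F [ 0.1 -0.1 -3.8] grip mm 23.1 q [ 0.65  0.41  1.86  0.    0.87 -0.82]
```

Run:
```python
from fit import *
K=np.array(cams.get_calibration('wrist')['camera_matrix']);tc=np.load('tc.npy')
def pr(p):
    q=tc[:3,:3]@np.array(p)+tc[:3,3]; u=K@np.array([q[0],-q[1],-q[2]]); return u[:2]/u[2]
def model(th,zs,dx,dy):
    # handle top in mallet frame relative grip: along tool x
    out=[]
    def P(x,y,z): # rotate about y by -th?? (handle end down = +z)
        return [np.cos(th)*x+dx-np.sin(th)*z, y+dy, zs+np.sin(th)*x+np.cos(th)*z]
    L=.135-.0387
    for s in(-1,1): out.append(pr(P(L,s*.012,-.012)))
    for s in(-1,1): out.append(pr(P(.012,s*.012,-.012)))
    return out
for nm,ob in [('w46',[(287,63),(365,63),288,352]),('w49',[(286,63),(365,63),288,352]),('w54',[(284,60),(358,60),287,353])]:
    def f(p):
        m=model(*p); r=list(np.array(m[0])-ob[0])+list(np.array(m[1])-ob[1])
        # x at row 368 by linear interp along edges
        for i,k in ((0,2),(1,3)):
            a,b=m[i],m[i+2]; t=(368-a[1])/(b[1]-a[1]); r.append(a[0]+t*(b[0]-a[0])-ob[k])
        return r
    g=least_squares(f,[0,0,0,0]); print(nm,g.x.round(4),np.round(g.fun,1))
```

```text
w46 [ 0.0443  0.0009 -0.0019  0.001 ] [-2.3 -0.1 -1.9  0.1  2.9  2.3]
w49 [ 0.0325  0.0006 -0.002   0.0009] [-2.1 -0.1 -1.7  0.1  2.6  2.1]
w54 [ 1.639e-01 -2.800e-03 -2.000e-04  1.000e-04] [-0.2 -0.1 -0.2  0.1  0.2  0.2]
```

Run:
```python
from h import *
p,r=tgt((.4923,.3992,.055),-.03+np.pi/2); rel(p,r*R.from_rotvec([0,.12,0]))
```

```text
x -0.0007 y -0.0057 z -0.0273 | ax 0.004 ay 0.120 az -0.070 | dist 0.028 ang 7.9deg rows>=1
```

Emit:
play_rows:
  plan:
    - {"ax": 0, "ay": 0, "az": 0, "x": 0, "y": -0.002, "z": -0.015, "grip": 0.01}
    - {"ax": 0.002, "ay": 0.06, "az": -0.04, "x": 0, "y": -0.005, "z": -0.027, "grip": 0.01}
    - {"ax": 0.004, "ay": 0.12, "az": -0.07, "x": -0.0007, "y": -0.0057, "z": -0.027, "grip": 0.01}
    - {"ax": 0.004, "ay": 0.12, "az": -0.07, "x": -0.0007, "y": -0.0057, "z": -0.027, "grip": 0.01}
    - {"ax": 0.004, "ay": 0.12, "az": -0.07, "x": -0.0007, "y": -0.0057, "z": -0.027, "grip": 0.01}

```text
clock: 53.1
position: [0.4922, 0.3991, 0.055]
eef_rot: [0.015, 0.998, 0.001, -0.06]
contact_force: [0.5, -0.2, -2.6]
grip_width: 0.262
```

Run:
```python
from h import *
st()
p,r=tgt((.4923,.3992,.034),-.03+np.pi/2); rel(p,r*R.from_rotvec([0,.12,0]))
im=snap('scene','s55.png'); crop(im,'s55c.png',310,100,490,240,4)
im=snap('side','d55.png'); crop(im,'d55c.png',110,240,310,410,4)
```

```text
t 53.1 pos [0.4922 0.3991 0.055 ] yang 1.540 tilt(z) [-0.119  0.004 -0.993] F [ 0.5 -0.2 -2.6] grip mm 23.1 q [ 0.61  0.42  1.79  0.08  1.03 -0.98]
x -0.0026 y 0.0001 z 0.0209 | ax 0.000 ay 0.001 az -0.000 | dist 0.021 ang 0.0deg rows>=1
```

Emit:
play_rows:
  plan:
    - {"ax": 0, "ay": 0, "az": 0, "x": -0.0012, "y": 0, "z": 0.01, "grip": 0.01}
    - {"ax": 0, "ay": 0, "az": 0, "x": -0.0023, "y": 0, "z": 0.018, "grip": 0.01}
    - {"ax": 0, "ay": 0, "az": 0, "x": -0.0026, "y": 0, "z": 0.021, "grip": 0.01}
    - {"ax": 0, "ay": 0, "az": 0, "x": -0.0029, "y": 0, "z": 0.023, "grip": 0.01}
    - {"ax": 0, "ay": 0, "az": 0, "x": -0.0029, "y": 0, "z": 0.023, "grip": 0.01}

```text
clock: 53.82
position: [0.4918, 0.3991, 0.0314]
eef_rot: [0.015, 0.998, 0.001, -0.06]
contact_force: [0.4, -0.8, -3.4]
grip_width: 0.26
```

Emit:
play_rows:
  plan:
    - {"ax": 0, "ay": 0, "az": 0, "x": -0.0002, "y": 0, "z": 0.0015, "grip": 0.01}
    - {"ax": 0, "ay": 0, "az": 0, "x": -0.0002, "y": 0, "z": 0.002, "grip": 0.01}
    - {"ax": 0, "ay": 0, "az": 0, "x": -0.0002, "y": 0, "z": 0.002, "grip": 0.01}

```text
clock: 54.2
position: [0.4918, 0.3991, 0.0294]
eef_rot: [0.015, 0.998, 0.001, -0.06]
contact_force: [0.6, -1.2, -3.2]
grip_width: 0.264
```

Emit:
play_rows:
  plan:
    - {"ax": 0, "ay": 0, "az": 0, "x": -0.0001, "y": 0, "z": 0.001, "grip": 0.01}
    - {"ax": 0, "ay": 0, "az": 0, "x": -0.0002, "y": 0, "z": 0.002, "grip": 0.01}
    - {"ax": 0, "ay": 0, "az": 0, "x": -0.0002, "y": 0, "z": 0.002, "grip": 0.01}

```text
clock: 54.58
position: [0.4919, 0.3992, 0.0283]
eef_rot: [0.015, 0.998, 0.001, -0.06]
contact_force: [-1.7, -1.6, 3.5]
grip_width: 0.265
```

Emit:
play_rows:
  plan:
    - {"ax": 0, "ay": 0, "az": 0, "x": 0, "y": 0, "z": 0.0005, "grip": 0.01}
    - {"ax": 0, "ay": 0, "az": 0, "x": 0, "y": 0, "z": 0.0005, "grip": 0.045}
    - {"ax": 0, "ay": 0, "az": 0, "x": 0, "y": 0, "z": 0.0, "grip": 0.045}
    - {"ax": 0, "ay": 0, "az": 0, "x": 0, "y": 0, "z": 0.0, "grip": 0.045}

```text
clock: 55.08
position: [0.4924, 0.3994, 0.0283]
eef_rot: [0.015, 0.998, 0.001, -0.06]
contact_force: [1.2, 0.0, 0.6]
grip_width: 0.507
```

Run:
```python
from h import *
st(); p,r=tgt((.4919,.3992,.2),-.03+np.pi/2); rel(p,r)
im=snap('wrist','w56.png')
```

```text
t 55.08 pos [0.4924 0.3994 0.0283] yang 1.541 tilt(z) [-0.119  0.004 -0.993] F [1.2 0.  0.6] grip mm 44.7 q [ 0.61  0.46  1.8   0.09  0.98 -0.99]
x 0.0209 y -0.0001 z -0.1705 | ax 0.000 ay -0.119 az 0.000 | dist 0.172 ang 6.8deg rows>=3
```

Emit:
play_rows:
  plan:
    - {"ax": 0, "ay": 0, "az": 0, "x": 0.003, "y": 0, "z": -0.025, "grip": 0.045}
    - {"ax": 0, "ay": 0, "az": 0, "x": 0.007, "y": 0, "z": -0.06, "grip": 0.045}
    - {"ax": 0, "ay": -0.06, "az": 0, "x": 0.014, "y": 0, "z": -0.115, "grip": 0.045}
    - {"ax": 0, "ay": -0.119, "az": 0, "x": 0.021, "y": 0, "z": -0.17, "grip": 0.06}
    - {"ax": 0, "ay": -0.119, "az": 0, "x": 0.029, "y": 0, "z": -0.23, "grip": 0.08}
    - {"ax": 0, "ay": -0.119, "az": 0, "x": 0.029, "y": -0.05, "z": -0.24, "grip": 0.08}
    - {"ax": 0, "ay": -0.119, "az": 0, "x": 0.029, "y": -0.05, "z": -0.24, "grip": 0.08}

```text
clock: 56.0
position: [0.4915, 0.3477, 0.2725]
eef_rot: [0.016, 1.0, 0.001, 0.002]
contact_force: [0.1, 0.7, -0.2]
grip_width: 0.903
```

Run:
```python
from h import *
st()
im=snap('wrist','w57.png')
im=snap('scene','s57.png'); crop(im,'s57c.png',310,100,490,240,4)
im=snap('side','d57.png'); crop(im,'d57c.png',110,260,310,430,4)
```

```text
t 56.0 pos [0.4915 0.3477 0.2725] yang 1.539 tilt(z) [ 0.003  0.002 -1.   ] F [ 0.1  0.7 -0.2] grip mm 79.6 q [ 0.57  0.11  1.75 -0.    1.28 -0.96]
```

Run:
```python
from fit import *
W=cams.get_calibration('wrist')
a=onz(W,(375.5,100),.046);b=onz(W,(371.5,217),.046);d=b-a;L=np.linalg.norm(d);d/=L
print(L,np.arctan2(d[1],d[0]),'head',b+d*.025,a+d*.135)
im=cv2.imread('pics/w57.png'); crop(im,'w57c.png',320,80,460,290,3.5)
uv=[(388,107),(433,113),(398,270)]
print([onz(W,u,.004) for u in uv])
```

```text
0.1071087173619747 -0.0206201225550824 head [0.52774944 0.40004816 0.046     ] [0.53064011 0.39998854 0.046     ]
[array([0.40055624, 0.42136129, 0.004     ]), array([0.40755635, 0.46671518, 0.004     ]), array([0.57638928, 0.43726138, 0.004     ])]
```

Run:
```python
from h import *
rel(*tgt(box(.05,.06,.27),TA)); rel(*tgt((.53,.05,.3),.7))
```

```text
x -0.0022 y -0.6268 z -0.0010 | ax -0.001 ay -0.001 az 1.710 | dist 0.627 ang 98.0deg rows>=11
x -0.0486 y -0.2980 z -0.0309 | ax -0.000 ay -0.001 az 0.840 | dist 0.304 ang 48.2deg rows>=5
```

Emit:
play_rows:
  plan:
    - {"x": -0.01, "y": -0.05, "z": -0.05, "az": 0.1}
    - {"x": -0.02, "y": -0.1, "z": -0.05, "az": 0.28}
    - {"x": -0.03, "y": -0.15, "z": -0.05, "az": 0.46}
    - {"x": -0.04, "y": -0.2, "z": -0.05, "az": 0.64}
    - {"x": -0.048, "y": -0.25, "z": -0.05, "az": 0.82}
    - {"x": -0.048, "y": -0.3, "z": -0.05, "az": 1.0}
    - {"x": -0.048, "y": -0.3, "z": -0.05, "az": 1.0}

```text
invalid input
```

```bash
cat h.py | head -80
```

```text
from plant import bot, cams
import numpy as np, cv2
from scipy.spatial.transform import Rotation as R
def snap(name,fn):
    im=cams.get_image(name); cv2.imwrite('pics/'+fn,im); return im
def crop(im,fn,x0,y0,x1,y1,s):
    cv2.imwrite('pics/'+fn,cv2.resize(im[y0:y1,x0:x1],None,fx=s,fy=s,interpolation=cv2.INTER_CUBIC))
def ray(c,uv):
    K=np.array(c['camera_matrix']);V=np.array(c['view'])
    d=np.linalg.inv(K)@[uv[0],uv[1],1]; d=np.array([d[0],-d[1],-d[2]])
    Rw=V[:3,:3].T; o=-Rw@V[:3,3]; return o,Rw@d
def onz(c,uv,z):
    o,d=ray(c,uv); t=(z-o[2])/d[2]; return o+t*d
def proj(c,p):
    K=np.array(c['camera_matrix']);V=np.array(c['view'])
    q=V[:3,:3]@np.array(p)+V[:3,3]; q=np.array([q[0],-q[1],-q[2]]); u=K@q; return u[:2]/u[2]
def tgt(pos,ang,tilt=0):
    """tool y heading ang, pointing down, tilt about tool x (after)"""
    y=np.array([np.cos(ang),np.sin(ang),0]); z=np.array([0,0,-1.]); x=np.cross(y,z)
    return np.array(pos,float), R.from_matrix(np.c_[x,y,z])*R.from_rotvec([tilt,0,0])
def rel(pos,rot,s=None):
    s=s or bot.sense(); r0=R.from_quat(s['eef_rot'])
    d=r0.inv()
[... 588 characters left out ...]
   s=bot.sense(); T=np.eye(4); T[:3,:3]=R.from_quat(s['eef_rot']).as_matrix(); T[:3,3]=s['position']
    return np.array(cams.get_calibration('wrist')['view'])@T   # tool->cam
def wcal(pos,rot):
    T=np.eye(4); T[:3,:3]=rot.as_matrix(); T[:3,3]=pos
    c=dict(cams.get_calibration('wrist')); c['view']=np.load('tc.npy')@np.linalg.inv(T); return c
BX=np.array([.533,-.2265]); BY=2.972
def box(x,y,z):
    c,s=np.cos(BY),np.sin(BY); return np.array([BX[0]+c*x-s*y,BX[1]+s*x+c*y,z])
TA=BY-np.pi
def lidpt(a,d,y,n):
    return box(.08-d*np.cos(a)+n*np.sin(a),y,.1+d*np.sin(a)+n*np.cos(a))
def inbox(P):
    d=np.array(P)[:2]-BX; c,s=np.cos(BY),np.sin(BY); return np.array([c*d[0]+s*d[1],-s*d[0]+c*d[1]])
```

Emit:
play_rows:
  plan:
    - {"ax": 0, "ay": 0, "az": 0.1, "x": -0.01, "y": -0.03, "z": -0.05, "grip": 0.08}
    - {"ax": 0, "ay": 0, "az": 0.26, "x": -0.02, "y": -0.08, "z": -0.05, "grip": 0.08}
    - {"ax": 0, "ay": 0, "az": 0.42, "x": -0.03, "y": -0.13, "z": -0.05, "grip": 0.08}
    - {"ax": 0, "ay": 0, "az": 0.58, "x": -0.04, "y": -0.18, "z": -0.05, "grip": 0.08}
    - {"ax": 0, "ay": 0, "az": 0.74, "x": -0.048, "y": -0.23, "z": -0.05, "grip": 0.08}
    - {"ax": 0, "ay": 0, "az": 0.9, "x": -0.048, "y": -0.28, "z": -0.05, "grip": 0.08}
    - {"ax": 0, "ay": 0, "az": 0.9, "x": -0.048, "y": -0.3, "z": -0.05, "grip": 0.08}

```text
clock: 57.02
position: [0.5292, 0.0466, 0.3178]
eef_rot: [0.449, 0.894, -0.001, -0.002]
contact_force: [-0.2, 0.6, 0.3]
grip_width: 0.906
```

Run:
```python
from h import *
st(); rel(*tgt(box(.05,.06,.30),TA))
```

```text
t 57.02 pos [0.5292 0.0466 0.3178] yang 0.639 tilt(z) [-0.003  0.    -1.   ] F [-0.2  0.6  0.3] grip mm 79.8 q [ 0.04 -0.04  1.82  0.    1.36 -0.6 ]
x -0.2267 y -0.2379 z 0.0178 | ax -0.003 ay -0.001 az 0.809 | dist 0.329 ang 46.4deg rows>=6
```

Emit:
play_rows:
  plan:
    - {"ax": 0, "ay": 0, "az": 0.15, "x": -0.035, "y": -0.035, "z": 0, "grip": 0.08}
    - {"ax": 0, "ay": 0, "az": 0.3, "x": -0.07, "y": -0.07, "z": 0, "grip": 0.08}
    - {"ax": 0, "ay": 0, "az": 0.45, "x": -0.105, "y": -0.11, "z": 0, "grip": 0.08}
    - {"ax": 0, "ay": 0, "az": 0.6, "x": -0.14, "y": -0.15, "z": 0, "grip": 0.08}
    - {"ax": 0, "ay": 0, "az": 0.75, "x": -0.18, "y": -0.19, "z": 0, "grip": 0.08}
    - {"ax": 0, "ay": 0, "az": 0.81, "x": -0.215, "y": -0.225, "z": 0, "grip": 0.08}
    - {"ax": 0, "ay": 0, "az": 0.81, "x": -0.227, "y": -0.238, "z": 0, "grip": 0.08}
    - {"ax": 0, "ay": 0, "az": 0.81, "x": -0.227, "y": -0.238, "z": 0, "grip": 0.08}

```text
clock: 58.02
position: [0.4741, -0.2774, 0.317]
eef_rot: [0.765, 0.645, -0.001, -0.002]
contact_force: [-0.2, 1.0, 0.9]
grip_width: 0.907
```

Run:
```python
from h import *
st()
s=bot.sense(); c=wcal(s['position'],R.from_quat(s['eef_rot']))
im=snap('wrist','fin_w.png'); i2=snap('scene','fin_s.png'); snap('side','fin_d.png')
for z in (.129,.144): print('pin',z,proj(c,box(.08-.178,0,z)).round(1))
for y in (-.075,.075):
  for d in (0,.16): print('lid corner',d,y,proj(c,box(.08-d,y,.106)).round(1))
```

```text
t 58.02 pos [ 0.4741 -0.2774  0.317 ] yang -0.170 tilt(z) [-0.004  0.002 -1.   ] F [-0.2  1.   0.9] grip mm 79.9 q [-0.57 -0.01  1.79 -0.    1.36 -0.4 ]
pin 0.129 [498.9 144.5]
pin 0.144 [507.5 145.5]
lid corner 0 -0.075 [284.2  49.3]
lid corner 0.16 -0.075 [477.6  49.4]
lid corner 0 0.075 [288.4 224.3]
lid corner 0.16 0.075 [457.5 224.7]
```

View pics/fin_w.png

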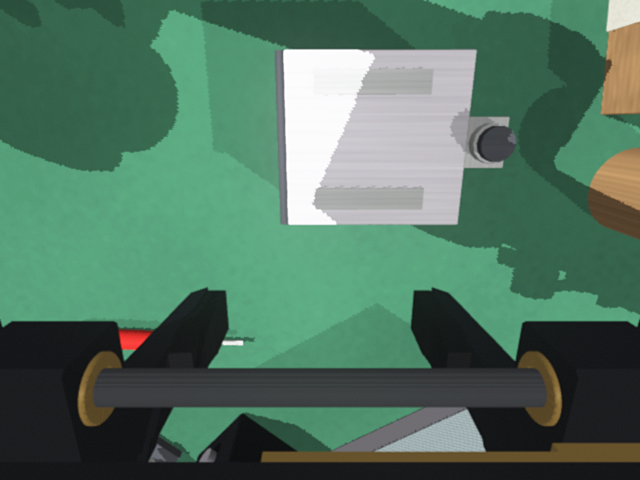

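View pics/fin_s.png

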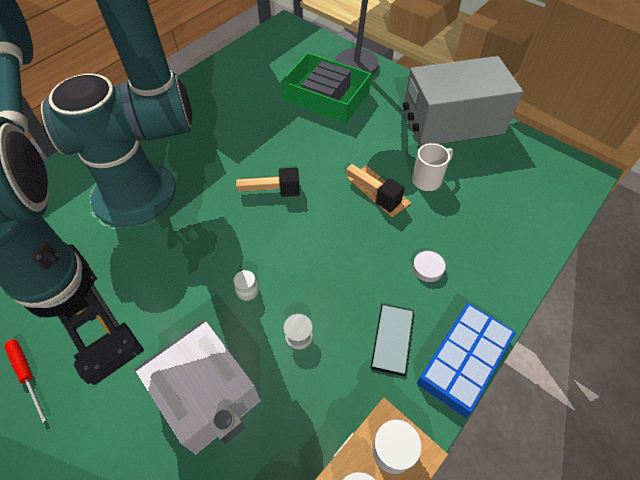

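View pics/fin_d.png

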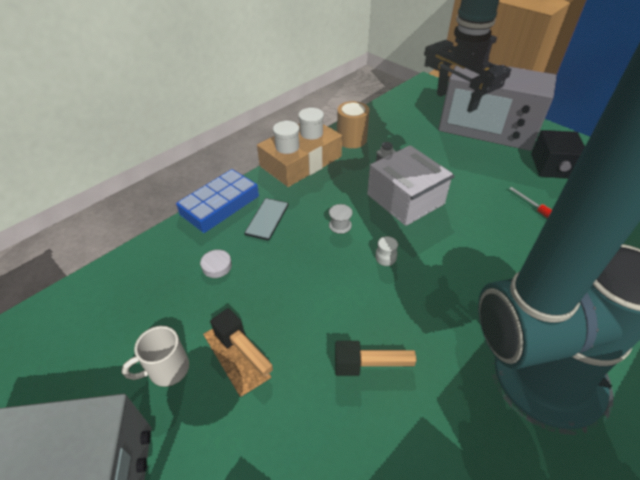

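Run:
```python
from h import *
w=cv2.imread('pics/fin_w.png'); s=cv2.imread('pics/fin_s.png'); d=cv2.imread('pics/fin_d.png')
a=cv2.resize(w[105:180,450:530],(480,450),interpolation=cv2.INTER_CUBIC)
cv2.imwrite('pics/z1.png',a)
b=cv2.resize(s[150:225,330:430],(600,450),interpolation=cv2.INTER_CUBIC); cv2.imwrite('pics/z2.png',b)
```

```text
(no output)
```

View pics/z1.png

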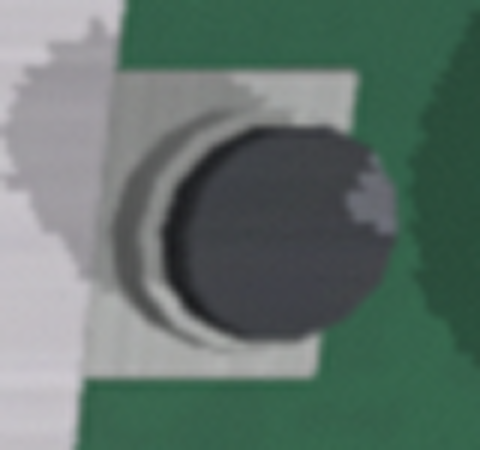

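View pics/z2.png

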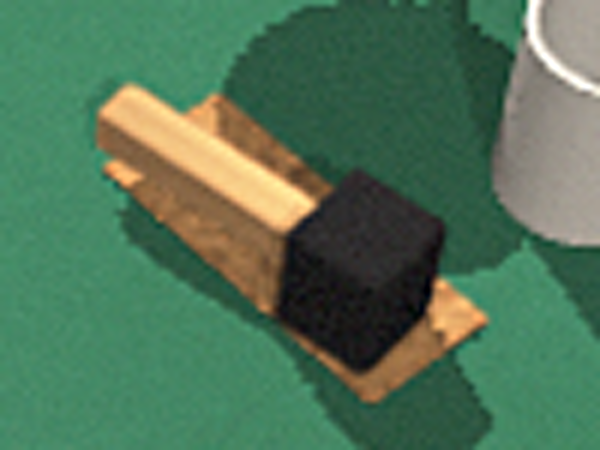

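Run:
```python
from plant import bot
print(bot.job_done())
```

```text
the job is handed in; nothing more can be done
None
```

The job is handed in: every step was done, and my last checks found nothing that fails, but `job_done()` reports no verdict.

**What I did:**
- I stacked all four amplifiers on the pad and shut the lid with closed fingers.
- The mallet farthest to the left had been knocked aside, so I recovered it, drove the lock pin home with two brisk blows and stood it back on the cork. It slipped about 4 mm in the grip at the second blow, so I levelled it before letting go.

**Last checks:**

| Item | Measured | Limit |
|---|---|---|
| Amplifiers to pad centre | at most about 6 mm | 14 mm |
| Amplifiers to each other | at most about 2 mm | 10 mm |
| Amplifier yaw error | under 0.01 rad | 0.12 rad |
| Mallet head to its point | about 8.5 mm | 30 mm |
| Mallet handle to pad | about 0.155 rad | 0.35 rad |

- **Lid:** in the wrist view its corners match the shut position to about 1 px.
- **Pin:** in the wrist view its head is at column 498.7, against 498.9 predicted for home and 507.5 for up.
- **Mallet:** it is upright and the right way round.
- **Bystanders:** I never touched them, and they look in place in the final pictures.
- **Arm:** it is clear of everything.

**Disagreements:** The side view put the pin at about 14 of 15 mm, while the wrist and scene views agree with fully home; all are above the 12.5 mm needed. My box position estimates from different cameras differed by 3–5 mm, which the 6 mm amplifier figure allows for.

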